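Show a tube's base to the inspection camera

TASK

Start the inspection camera by pressing the three coloured buttons on its control pad fully down and letting each come up again, one at a time: green, then yellow, then blue. Then take the tube with the orange cap out of the wire rack at the front of the bench and hold it still in the air before the camera's tilted lens, in line with the lens, with the tube's closed bottom end facing squarely into the lens, centred, 60 mm in front of it. Finish while still holding it there; do not touch the camera with the tube, and leave the blue-capped tube, the canister and the white block where they are.

Things in the scene. Friction and masses are not known exactly. Their poses are not given: they have to be found in the camera images.
- orange_tube: empty clear plastic screw-cap tube with an orange cap, standing upright in a cell of the rack; 112 mm tall; body 28 mm across, cap 34 mm across over the top 14 mm (98 to 112 mm up); 22 to 45 g; origin at the centre of its closed bottom end, z along the tube to the cap
- blue_tube: like the orange-capped tube, with a blue cap, in another cell of the same rack; origin at the centre of its bottom end; stays there
- wire_rack: blue wire tube rack, fixed, 74 (x) x 151 (y) x 84 mm; origin at the centre of its underside. Tubes stand on its floor 4 mm up, one each in the corner cells at (x, y) = (-17.5, 52.5) and (17.5, -52.5) mm; the rest is empty, so a cap can be gripped along the rack's x. Side wires 67 mm, end hoops (y = +-70 mm) 84 mm high; lift a tube 90 mm to clear it
- pad: grey control pad, 70 (x) x 166 (y) x 16 mm, fixed flat on the bench; origin at the centre of its underside; carries the three buttons in a row along its y, 52 mm apart, in any order
- green_button_top (a point): green round push button cap, 26 mm across, standing 10 mm out of a black 42 mm round housing on the pad; point at the centre of the cap's top face, 38 mm above the bench
- yellow_button_top (a point): yellow round push button cap, 26 mm across, standing 10 mm out of a black 42 mm round housing on the pad; point at the centre of the cap's top face, 38 mm above the bench
- blue_button_top (a point): blue round push button cap, 26 mm across, standing 10 mm out of a black 42 mm round housing on the pad; point at the centre of the cap's top face, 38 mm above the bench
- green_button (a joint): how far the green button is pressed: 0 up, 0.006 m fully down; a spring that takes 5 N fully down and returns it
- yellow_button (a joint): how far the yellow button is pressed: 0 up, 0.006 m fully down; a spring that takes 5 N fully down and returns it
- blue_button (a joint): how far the blue button is pressed: 0 up, 0.006 m fully down; a spring that takes 5 N fully down and returns it
- camera: inspection camera's stand, fixed: dark 100 x 100 x 12 mm base plate with a yoke, leaning towards its own -x; origin at the centre of the base's underside
- camera_head: white camera head (46 x 46 mm) with a black lens barrel and a 50 mm aluminium ring light around the lens, fixed in the stand; origin at the centre of the lens front, 125 mm above the bench; its z axis is the line of sight out of the lens, 30 degrees from straight up, leaning towards the camera's -x (roughly towards the robot)
- view_point (a point): the point on the line of sight 60 mm in front of the lens, where the centre of the tube's bottom end belongs
- microscope: tall white microscope that stands fixed to the right of the work; always in the same place. Its two eyepieces stick out towards the robot at x 0.457 and beyond, y -0.29 to -0.15, z 0.35 to 0.44, where they can catch the wrist: pass in front of them, close to the robot
- objective_can: black plastic canister, 44 mm across, 53 mm tall, standing on the bench; origin at the centre of its underside; leave alone
- adapter_block: white plastic block, 33 x 58 x 26 mm, lying on the bench; origin at the centre of its underside; leave alone
Not all that is in view belongs to the job. There is more than one size of the orange_tube; the one meant has the size given above. There is more than one size of the blue_tube; the job needs the larger.

How it is judged:
On the way, in this order (a step that is already met when the one before it is completed fails the run):
1. the green button is pressed fully down, alone (value of joint green_button above 0.0042 m and value of joint each of yellow_button, blue_button below 0.002 m), for 0.05 s.
2. the yellow button is pressed fully down, alone (value of joint yellow_button above 0.0042 m and value of joint each of green_button, blue_button below 0.002 m), for 0.05 s.
3. the blue button is pressed fully down, alone (value of joint blue_button above 0.0042 m and value of joint each of green_button, yellow_button below 0.002 m), for 0.05 s.
4. the orange-capped tube is lifted clear out of the rack in the fingers, all buttons up (z of orange_tube in the frame of wire_rack above 0.09 m and contact force between orange_tube and the fingers above 1 N and value of joint each of green_button, yellow_button, blue_button below 0.002 m), for 0.1 s.
5. the tube is held before the lens: bottom end centred and facing it, and still (x of orange_tube in the frame of camera_head between -0.015 and 0.015 m and y of orange_tube in the frame of camera_head between -0.015 and 0.015 m and z of orange_tube in the frame of camera_head between 0.042 and 0.078 m and angle between the z axis of orange_tube and the z axis of camera_head, either way round below 0.175 rad and angle between orange_tube's own z axis and vertical below 0.9 rad and contact force between orange_tube and the fingers above 1 N and contact force between orange_tube and camera below 0.3 N and contact force between orange_tube and wire_rack below 0.3 N and linear speed of orange_tube below 0.03 m/s and angular speed of orange_tube below 0.24 rad/s and value of joint each of green_button, yellow_button, blue_button below 0.002 m), for 0.5 s.
At the end, for the whole second after the job is handed in: Orange-capped tube held in the fingers at rest, bottom centre within 15 mm of the lens axis in head x and y, 42 to 78 mm before the lens, in line within 10 degrees, cap away, clear of camera and rack; buttons up; other tube upright, it and canister and block within 20 mm of their starts (all of step 5 and distance of each of blue_tube, objective_can, adapter_block from where it was at the start of the episode below 0.02 m and angle between blue_tube's own z axis and vertical below 0.3 rad); the arm keeps its last pose, push and grip.
It fails at once if two buttons pressed at once (value of joint each of green_button, yellow_button above 0.003 m or value of joint each of yellow_button, blue_button above 0.003 m or value of joint each of green_button, blue_button above 0.003 m).
It fails at once if the tube knocks against the camera (contact force between orange_tube and camera above 2 N).
It fails at once if the blue-capped tube, canister or block is moved by more than 30 mm (distance of any of blue_tube, objective_can, adapter_block from where it was at the start of the episode above 0.03 m).
It also fails if it takes over 56 s, if anything falls off the work surface, if the arm or the gripper's body presses on something with over 40 N, if the wrist force passes 120 N, or if a joint passes its speed limit or range.

ROBOT

A 7-joint arm with a two-finger parallel gripper is mounted at the origin on a cart in front of the work surface, level with it; the furniture and walls round the work are solid. World frame = base frame: x ahead of the robot, y to its left, z up, the work surface at z = 0. Lengths are in m, angles in rad, forces in N, time in s.
With the tool pointing down it reaches from about 0.4 to 0.875 m from the base axis. Payload 19.3 kg.
Tool frame: the origin (TCP) lies midway between the tips of the shut fingers; the grasp point (between the pads) lies 19 mm behind it; z points along the fingers, y is the line along which they close (so a half turn about z gives the same grasp; the last joint's range is limited). The gripper opens to 85 mm and grips with 20 to 120 N. Pads are 22 mm wide; open, the fingers measure 114 mm over their backs; the gripper's body (76 mm by 85 mm) begins 54 mm behind the grasp point. The pads swing forward as they close: fully open they stand 13 mm farther back than shut.
Start: joints at [1.276, 0.521, -0.036, 1.599, 0.021, 1.021, -0.113], TCP at [0.139, -0.609, 0.195] pointing down, gripper open.
Joint ranges: [-2.91, 2.91], [-0.3, 2.13], [-1.5, 1.42], [0.17, 2.43], [-1.26, 4.41], [0.16, 1.93], [-2.52, 2.52]. Speed limits (rad/s): [1.89, 1.89, 2.39, 2.39, 3.01, 3.01, 3.01].

INTERFACE

Orientations are given as a rotation vector (axis times angle).
In Python, from rig import r gives the robot as it stands. The module is installed in compiled form; this text tells all that it offers.
- The arm moves only by the tool move_arm, never from a script. Its argument "rows" is a list of rows, each a list of 5 numbers: the shift along the tool's x, y, z in m, then the turn about the tool's z in degrees, then the closure, from -1 (fully open) to 1 (shut). A call has 1 to 5 rows; each row is the pose to reach, as a shift and turn from the pose commanded when the call began, along the tool's axes at that moment; what a row does not reach only later rows make up. A row lasts 1/8 s, in which the tool goes at most 62.5 mm and 10.7 degrees, less where a joint would pass 70% of its speed; a pose out of reach is approached as far as the arm can. A call with a gripper value outside its range is refused whole. The fingers move at their own pace and stop on an object; "newtons" is the grip in N (left out, the last holds). Time passes only in rows, so rows that repeat a pose let the fingers close. It gives the time, the measured TCP pose, the force, the opening and the grip force at its end, in the units of the state.
- r.sense(): the state, without advancing time (a new reading comes with each control period).
- r.get_image(name): name is "scene" or "top" or "wrist"; returns the picture (480x640x3 uint8, red, green, blue); there is no depth.
- r.get_calibration(name): a dict with "camera_matrix" (3x3 intrinsics, pixels), "k1" (the pictures are not rectified: a ray, as slopes to the right and down, at radius r is drawn at 1 + k1 r^2 times it, then the intrinsics apply), "world_from_camera" (4x4, takes a point from camera to world coordinates). Camera axes: x right, y up, looking along -z (the intrinsics and any distortion apply to the point x, -y, -z); pixel columns grow to the right and rows downward; lengths in m; the calibration is good to about 2 mm. A picture is of the moment at which its call begins: read the wrist's pose just before it. get_calibration takes no time and is no camera call; for the wrist camera it gives the pose at the moment of the call.
- r.hand_in(): hands the job in; it is judged then, once.
The state is a dict: "t": time; "joint_pos": joint angles; "joint_velocities": joint speeds; "joint_efforts": joint torques, N m; "position": TCP position; "ee_rot": TCP orientation; "wrist_force": force on the tool from outside, world axes, zero at the start; "wrist_torque": the same for the moment, N m; "width": finger opening in m; "grip_force": force on a finger pad.
Only numpy, scipy, OpenCV 4.12 (cv2) and the standard library are available. Lean on these libraries where they do the work, as an engineer would, in place of code of your own. Each camera call takes 0.05 s, during which the arm holds its last target. There are 200 camera calls.

## Working session

There is one attempt and no reset: what is moved stays moved. The work goes in short steps, Python scripts to look and compute and a tool call to move; the robot and the scene stay as the last step left them, time stands still between calls to the robot, and variables do not carry over. Pictures are saved under pics/ and viewed, at most 10 in all, crops included, and the job is handed in when it is done.

Besides the shell and the picture viewer there is one more tool, called after ">>>" as a command line: name --pt "numbers of a row" for each row, then --argument value for the rest. move_arm: Moves the arm, as the interface text tells. Its arguments: {"type":"object","properties":{"rows":{"type":"array"},"newtons":{"type":"number"}},"required":["rows"]}

```bash
mkdir -p pics; cat > h.py <<'E'
import numpy as np, cv2
from rig import r
def snap(n,f):
    c=r.get_calibration(n); im=r.get_image(n); np.save('pics/'+f+'.npy',im)
    np.savez('pics/'+f+'_cal.npz',K=c['camera_matrix'],k1=c['k1'],T=c['world_from_camera'])
    cv2.imwrite('pics/'+f+'.png',im[:,:,::-1]); return im
def load(f):
    d=np.load('pics/'+f+'_cal.npz'); return d['K'],float(d['k1']),d['T']
def ray(f,u,v):
    K,k1,T=load(f); p=np.array([(u-K[0,2])/K[0,0],(v-K[1,2])/K[1,1]]); q=p.copy()
    for _ in range(20): q=p/(1+k1*(q@q))
    d=T[:3,:3]@np.array([q[0],-q[1],-1]); return T[:3,3],d
def atz(f,u,v,z):
    o,d=ray(f,u,v); return o+d*(z-o[2])/d[2]
def proj(f,P):
    K,k1,T=load(f); P=np.atleast_2d(P); c=(P-T[:3,3])@T[:3,:3]
    q=np.c_[c[:,0],-c[:,1]]/-c[:,2:]; q=q*(1+k1*(q**2).sum(1,keepdims=True))
    return q@np.diag([K[0,0],K[1,1]])+[K[0,2],K[1,2]]
def tri(obs):
    A=np.zeros((3,3));b=np.zeros(3)
    for f,u,v in obs:
        o,d=ray(f,u,v);d=d/np.linalg.norm(d);M=np.eye(3)-np.outer(d,d);A+=M;b+=M@o
    return np.linalg.solve(A,b)
E
python3 - <<'E'
from h import *
np.set_printoptions(precision=3,suppress=True)
s=r.sense(); print(s['position'],s['ee_rot'],s['width'],s['wrist_force'])
a=snap('scene','s0'); b=snap('top','t0')
for f in('s0','t0'):print(load(f)[0][0,0],load(f)[2])
E
```

```text
[ 0.139 -0.609  0.194] [-3.121 -0.352  0.   ] 0.08571571408038374 [ 0.965 -1.047  0.651]
442.6444765850852 [[ 0.476  0.663 -0.577  0.12 ]
 [-0.879  0.354 -0.319 -0.115]
 [-0.007  0.659  0.752  0.779]
 [ 0.     0.     0.     1.   ]]
450.71419790804106 [[ 0.027  0.979 -0.202  0.362]
 [-1.     0.027 -0.005  0.146]
 [ 0.001  0.202  0.979  1.251]
 [ 0.     0.     0.     1.   ]]
```

View pics/s0.png

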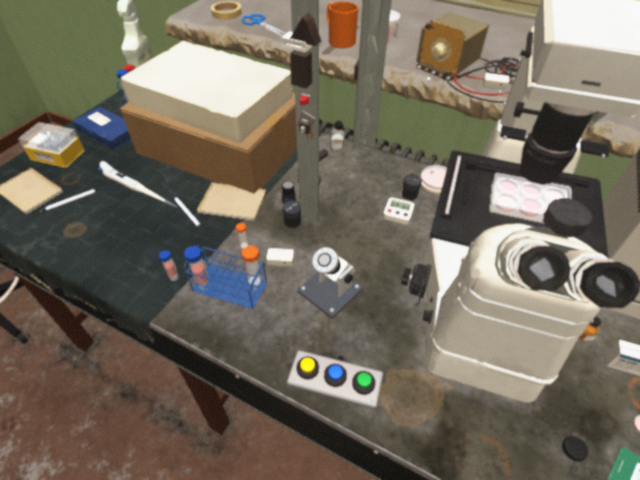

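View pics/t0.png

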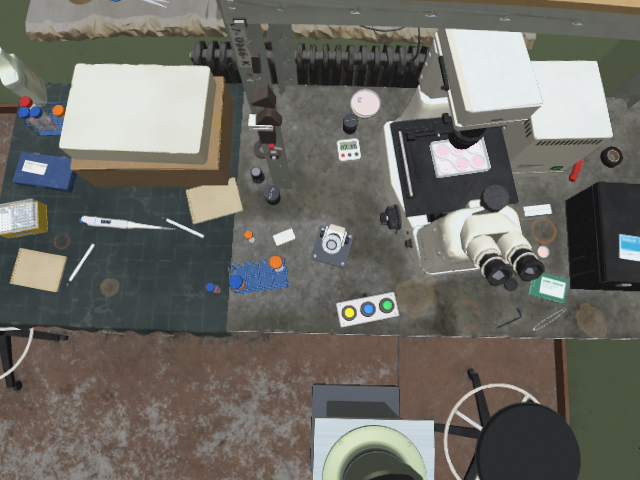

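```bash
python3 - <<'E'
from h import *
for f,(x0,y0,x1,y1) in {'s0':(160,200,360,320),'t0':(220,210,420,330)}.items():
    im=np.load(f'pics/{f}.npy')[y0:y1,x0:x1,::-1]
    cv2.imwrite(f'pics/{f}_c.png',cv2.resize(im,None,fx=4,fy=4,interpolation=cv2.INTER_CUBIC))
E
```

```text
(no output)
```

View pics/s0_c.png

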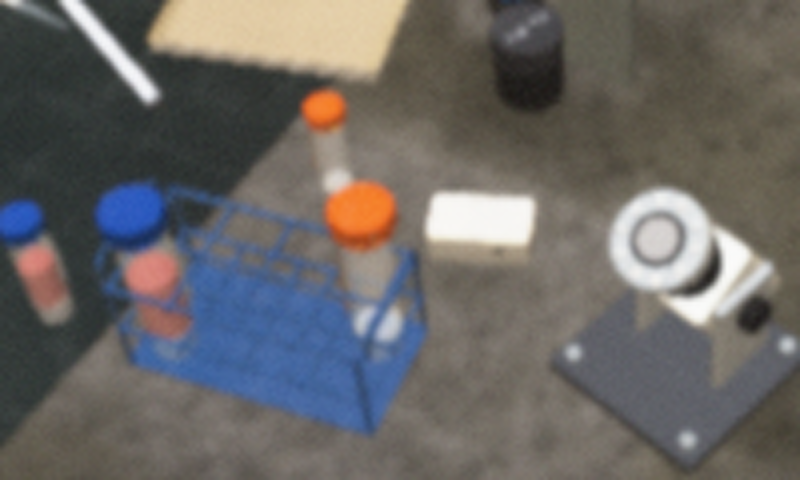

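View pics/t0_c.png

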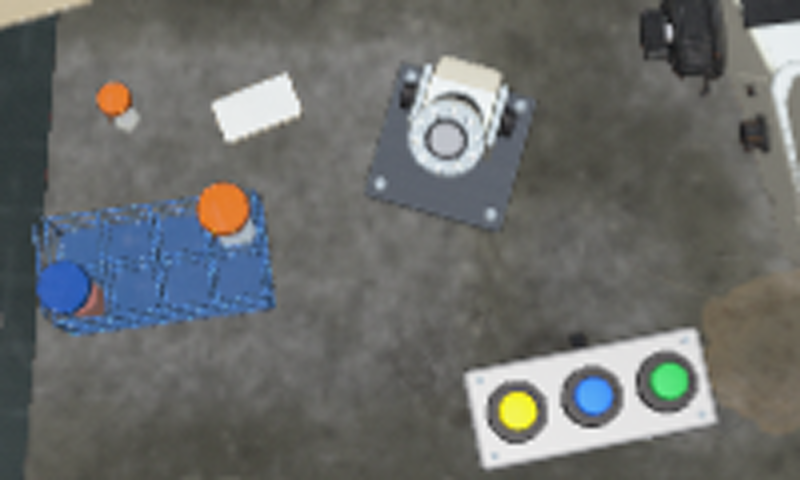

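```bash
cat > m.py <<'E'
from h import *
np.set_printoptions(precision=4,suppress=True)
def cen(f,u,v,h,R=14):
    u,v=int(u),int(v);im=np.load(f'pics/{f}.npy')[v-R:v+R,u-R:u+R]
    q=cv2.cvtColor(im,cv2.COLOR_RGB2HSV); m=((abs(q[...,0].astype(int)-h)<9)&(q[...,1]>140)&(q[...,2]>100)).astype(np.uint8)
    n,l,st,ce=cv2.connectedComponentsWithStats(m); i=1+np.argmax(st[1:,4]); return ce[i]+[u-R,v-R],st[i,4]
S=lambda x,y:('s0',160+(x+.5)/4-.5,200+(y+.5)/4-.5)
T=lambda x,y:('t0',220+(x+.5)/4-.5,210+(y+.5)/4-.5)
E
python3 - <<'E'
from m import *
for n,h,a,b in [('y',29,(307,366),(349,312)),('b',107,(335,374),(368,309)),('g',65,(363,380),(387,305)),('orange',11,(250,254),(276,262)),('bluecap',112,(193,254),(237,282))]:
    A,na=cen('s0',*a,h);B,nb=cen('t0',*b,h)
    print(n,A,na,B,nb,tri([('s0',*A),('t0',*B)]),atz('s0',*A,.038 if len(n)==1 else .11),atz('t0',*B,.038 if len(n)==1 else .116))
print('lens',tri([S(657,239),T(447,139)]),'ring only',tri([S(661,241),T(448,136)]))
print('base corners top', [atz(*T(*p),.012) for p in[(368,195),(500,229),(536,98),(404,62)]])
print('base corners scene', [atz(*S(*p),.012) for p in[(553,362),(690,466)]])
print('base screws top', [atz(*T(*p),.012) for p in[(380,184),(491,214),(522,105),(411,76)]])
print('base screws scene', [atz(*S(*p),.012) for p in[(573,352),(687,440),(787,345)]])
print('pad',[atz(*T(*p),.016) for p in[(466,374),(486,468),(718,422),(697,329)]])
print('rack scene bottom',[atz(*S(*p),.002) for p in [(130,360),(372,433),(425,325)]], 'tube bot', atz(*T(240,232),.01),atz(*S(375,325),.01))
E
```

```text
y [307.2    364.6359] 195 [349.     312.2568] 74 [0.43   0.0736 0.0339] [0.4279 0.073  0.038 ] [0.4302 0.0734 0.038 ]
b [335.0055 371.9563] 183 [367.9452 308.5342] 73 [0.4412 0.023  0.034 ] [0.4391 0.0228 0.038 ] [0.4414 0.0229 0.038 ]
g [363.7719 379.4211] 171 [386.9104 304.9104] 67 [ 0.4522 -0.028   0.0348] [ 0.4505 -0.0279  0.038 ] [ 0.4523 -0.028   0.038 ]
orange [249.8809 253.5489] 235 [275.2556 261.812 ] 133 [0.5495 0.2686 0.1108] [0.5502 0.2688 0.11  ] [0.5484 0.2682 0.116 ]
bluecap [192.202  252.4532] 203 [238.5847 277.4355] 248 [0.5008 0.3639 0.1147] [0.4986 0.3714 0.11  ] [0.5056 0.3596 0.116 ]
lens [0.5953 0.1269 0.1252] ring only [0.5982 0.1262 0.1209]
base corners top [array([0.578 , 0.1784, 0.012 ]), array([0.5565, 0.086 , 0.012 ]), array([0.6506, 0.0622, 0.012 ]), array([0.6742, 0.1559, 0.012 ])]
base corners scene [array([0.577 , 0.1789, 0.012 ]), array([0.5542, 0.0863, 0.012 ])]
base screws top [array([0.586 , 0.1703, 0.012 ]), array([0.5669, 0.0924, 0.012 ]), array([0.6453, 0.072 , 0.012 ]), array([0.6641, 0.1507, 0.012 ])]
base screws scene [array([0.5876, 0.1728, 0.012 ]), array([0.5672, 0.0946, 0.012 ]), array([0.6451, 0.0747, 0.012 ])]
pad [array([0.4553, 0.1076, 0.016 ]), array([0.3923, 0.0928, 0.016 ]), array([ 0.4271, -0.0645,  0.016 ]), array([ 0.4901, -0.0503,  0.016 ])]
rack scene bottom [array([0.4769, 0.3836, 0.002 ]), array([0.4998, 0.2432, 0.002 ]), array([0.5713, 0.2564, 0.002 ])] tube bot [0.5498 0.2667 0.01  ] [0.554  0.2764 0.01  ]
```

```bash
cat > g.py <<'E'
from h import *
from scipy.spatial.transform import Rotation as Ro
def pose(s=None):
    s=s or r.sense(); R=Ro.from_rotvec(s['ee_rot']).as_matrix()
    return np.r_[s['position'],np.degrees(np.arctan2(R[1,0],R[0,0]))],R[2,2]
def plan(way,start=None):
    """way: list of (x,y,z,yaw,nrows,closure); chained from the start pose; prints rows by call (call boundary every 5 rows)"""
    p=np.array(start if start is not None else pose()[0],float); print('start',np.round(p,4)); pts=[]; q=p.copy()
    for w in way:
        t=np.array(w[:4],float)
        for i in range(1,w[4]+1): pts.append((*(q+(t-q)*i/w[4]),w[5]))
        q=t
    while pts:
        a=np.radians(p[3]); ex=np.array([np.cos(a),np.sin(a),0]); ey=np.array([np.sin(a),-np.cos(a),0]); rows=[]
        for P in pts[:5]:
            d=np.array(P[:3])-p[:3]; rows.append([round(d@ex,3),round(d@ey,3),round(-d[2],3),round(-(P[3]-p[3])),P[4]])
        pts=pts[5:]; L=rows[-1]; p[:3]+=ex*L[0]+ey*L[1]-[0,0,L[2]]; p[3]-=L[3]
        print(rows)
    print('end',np.round(p,4))
E
python3 - <<'E'
from g import *
print(pose())
plan([(.29,-.36,.195,50,6,1),(.365,-.17,.18,80,4,1),(.38,-.08,.12,95,3,1),(.4522,-.028,.06,99,2,1)])
E
```

```text
(array([ 0.13923007, -0.60895622,  0.19449538, 12.88231942]), np.float64(-0.999999486016947))
start [ 0.1392 -0.609   0.1945 12.8823]
[[np.float64(0.034), np.float64(-0.035), np.float64(-0.0), -6, 1], [np.float64(0.067), np.float64(-0.07), np.float64(-0.0), -12, 1], [np.float64(0.101), np.float64(-0.105), np.float64(-0.0), -19, 1], [np.float64(0.135), np.float64(-0.139), np.float64(-0.0), -25, 1], [np.float64(0.169), np.float64(-0.174), np.float64(-0.0), -31, 1]]
[[np.float64(0.047), np.float64(-0.013), np.float64(-0.001), -6, 1], [np.float64(0.093), np.float64(-0.034), np.float64(0.003), -14, 1], [np.float64(0.14), np.float64(-0.055), np.float64(0.007), -21, 1], [np.float64(0.186), np.float64(-0.077), np.float64(0.011), -29, 1], [np.float64(0.233), np.float64(-0.098), np.float64(0.014), -36, 1]]
[[np.float64(0.03), np.float64(-0.0), np.float64(0.02), -5, 1], [np.float64(0.06), np.float64(-0.001), np.float64(0.04), -10, 1], [np.float64(0.091), np.float64(-0.001), np.float64(0.06), -15, 1], [np.float64(0.123), np.float64(0.03), np.float64(0.09), -17, 1], [np.float64(0.155), np.float64(0.061), np.float64(0.12), -19, 1]]
end [ 4.52500e-01 -2.76000e-02  6.05000e-02  9.88823e+01]
```

>>> move_arm --pt "0.034 -0.035 0 -6 1" --pt "0.067 -0.07 0 -12 1" --pt "0.101 -0.105 0 -19 1" --pt "0.135 -0.139 0 -25 1" --pt "0.169 -0.174 0 -31 1" --newtons 20

```text
t: 0.72
position: [0.2658, -0.4005, 0.1949]
ee_rot: [-2.912, -1.179, 0.0]
wrist_force: [2.0, 0.7, -0.7]
width: 0.0001
grip_force: 0.0
```

>>> move_arm --pt "0.047 -0.013 0 -6 1" --pt "0.093 -0.034 0.003 -14 1" --pt "0.14 -0.055 0.007 -21 1" --pt "0.186 -0.077 0.011 -29 1" --pt "0.233 -0.098 0.014 -36 1"

```text
t: 1.35
position: [0.3655, -0.1683, 0.1809]
ee_rot: [2.405, 2.022, -0.0]
wrist_force: [1.5, -1.0, 0.1]
width: -0.0001
grip_force: 0.0
```

```bash
python3 - <<'E'
from g import *
print(pose(),r.sense()['joint_pos'],r.sense()['width'])
plan([(.38,-.08,.12,95,3,1),(.4522,-.028,.06,99,2,1)])
E
```

```text
(array([ 0.36549381, -0.16834271,  0.18090982, 80.11102286]), np.float64(-0.9999999837549719)) [ 0.72699082  0.21611084 -0.50630993  2.14263639  0.14370778  0.81438462
 -0.04097802] -0.00013232526350775485
start [ 0.3655 -0.1683  0.1809 80.111 ]
[[np.float64(0.03), np.float64(-0.0), np.float64(0.02), -5, 1], [np.float64(0.06), np.float64(-0.001), np.float64(0.041), -10, 1], [np.float64(0.09), np.float64(-0.001), np.float64(0.061), -15, 1], [np.float64(0.121), np.float64(0.03), np.float64(0.091), -17, 1], [np.float64(0.153), np.float64(0.061), np.float64(0.121), -19, 1]]
end [ 4.5190e-01 -2.8100e-02  5.9900e-02  9.9111e+01]
```

>>> move_arm --pt "0.03 0 0.02 -5 1" --pt "0.06 -0.001 0.041 -10 1" --pt "0.09 -0.001 0.061 -15 1" --pt "0.121 0.03 0.091 -17 1" --pt "0.153 0.061 0.121 -19 1"

```text
t: 1.98
position: [0.4532, -0.0293, 0.059]
ee_rot: [2.042, 2.387, -0.0]
wrist_force: [1.4, -1.3, 1.2]
width: -0.0
grip_force: 0.0
```

>>> move_arm --pt "0 0 0 0 1" --pt "0 0 0.014 0 1" --pt "0 0 0.024 0 1" --pt "0 0 0.0275 0 1" --pt "0 0 0.0275 0 1"

```text
t: 2.6
position: [0.4521, -0.0302, 0.0326]
ee_rot: [2.043, 2.386, -0.0]
wrist_force: [0.7, -0.2, -0.5]
width: -0.0001
grip_force: 0.0
```

>>> move_arm --pt "0 0 0.001 0 1" --pt "0 0 0.002 0 1" --pt "0 0 0.002 0 1"

```text
t: 2.98
position: [0.4523, -0.03, 0.0306]
ee_rot: [2.043, 2.386, 0.0]
wrist_force: [0.1, -1.1, -0.2]
width: -0.0003
grip_force: 0.0
```

```bash
python3 - <<'E'
from g import *
print(pose(),r.sense()['wrist_force'])
a=snap('scene','s1')[330:430,270:410]; b=snap('top','t1')[270:340,320:418]
cv2.imwrite('pics/c1.png',np.vstack([cv2.resize(a,(700,350),interpolation=2),cv2.resize(b,(700,250),interpolation=2)])[:,:,::-1])
E
```

```text
(array([ 4.52266434e-01, -2.99789026e-02,  3.05718312e-02,  9.88712500e+01]), np.float64(-0.9999999877217192)) [ 0.14474138 -1.08256098 -0.21540168]
```

View pics/c1.png

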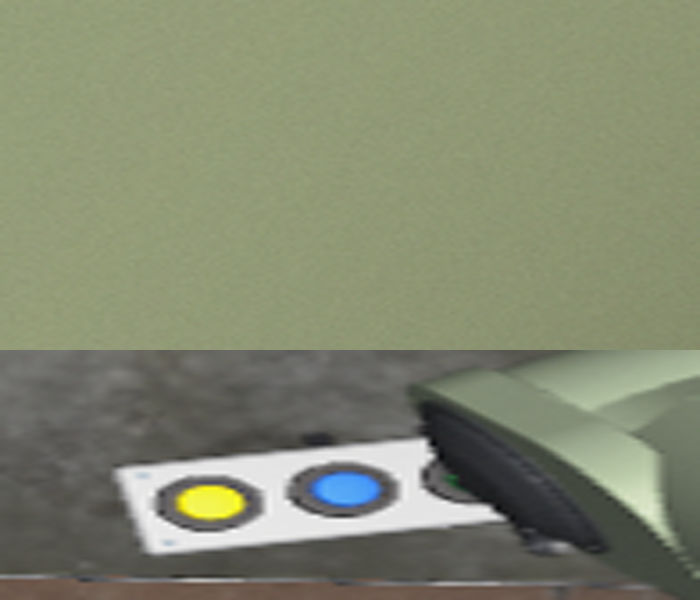

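```bash
python3 - <<'E'
from g import *
snap('wrist','w1'); print(r.sense()['joint_efforts'],r.sense()['wrist_force'])
print(proj('w1',[[.4522,-.028,.038],[.4412,.023,.038],pose()[0][:3]]))
E
```

```text
[ 9.89198685e-03 -7.66965938e+01 -6.09250322e+00 -1.92681545e+01
  1.15849549e-02  2.65908375e-04 -6.07515976e-04] [-0.61810882 -1.15473256 -0.14047953]
[[316.34068385 272.18443491]
 [309.61852984 164.71965087]
 [315.86015518 269.95463721]]
```

View pics/w1.png

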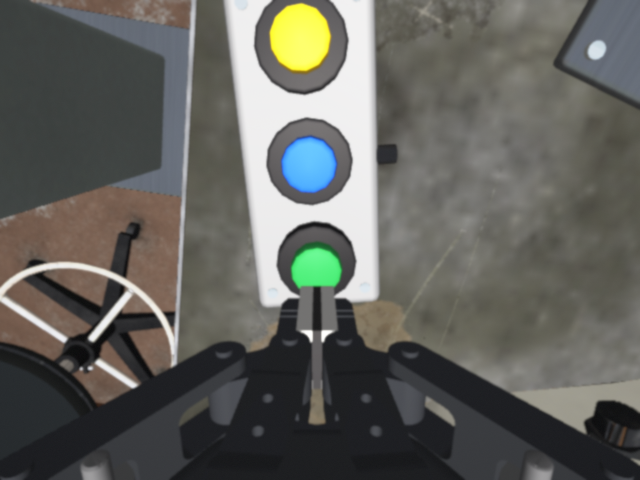

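```bash
python3 - <<'E'
from g import *
p=pose()[0]; a=np.radians(p[3]); ex=np.array([np.cos(a),np.sin(a),0]); ey=np.array([np.sin(a),-np.cos(a),0])
print((load('w1')[2][:3,3]-p[:3])@np.c_[ex,ey,[0,0,1]])
for w in(0,.011):
  for dz in (0,.01,.02,.03,.04): print(w,dz,proj('w1',[p[:3]+ex*w+[0,0,dz], p[:3]+ex*w+ey*.011+[0,0,dz]]).round().tolist())
E
```

```text
[0.07383788 0.00035252 0.1784617 ]
0 0 [[316.0, 270.0], [337.0, 270.0]]
0 0.01 [[316.0, 278.0], [339.0, 278.0]]
0 0.02 [[316.0, 287.0], [340.0, 287.0]]
0 0.03 [[316.0, 297.0], [341.0, 297.0]]
0 0.04 [[316.0, 308.0], [343.0, 308.0]]
0.011 0 [[316.0, 250.0], [338.0, 250.0]]
0.011 0.01 [[316.0, 257.0], [339.0, 257.0]]
0.011 0.02 [[316.0, 264.0], [340.0, 264.0]]
0.011 0.03 [[316.0, 273.0], [342.0, 273.0]]
0.011 0.04 [[316.0, 283.0], [343.0, 283.0]]
```

>>> move_arm --pt "0 0 0.002 0 1" --pt "0 0 0.004 0 1" --pt "0 0 0.004 0 1"

```text
t: 3.5
position: [0.4521, -0.0299, 0.0263]
ee_rot: [-2.043, -2.387, 0.0]
wrist_force: [-0.3, -0.7, 0.5]
width: 0.0004
grip_force: 0.0
```

>>> move_arm --pt "0 0 0.002 0 1" --pt "0 0 0.004 0 1" --pt "0 0 0.004 0 1"

```text
t: 3.88
position: [0.4522, -0.0299, 0.0223]
ee_rot: [-2.043, -2.387, 0.0]
wrist_force: [0.5, -0.1, 0.3]
width: -0.0002
grip_force: 0.0
```

>>> move_arm --pt "0 0 0.002 0 1" --pt "0 0 0.004 0 1" --pt "0 0 0.004 0 1"

```text
t: 4.25
position: [0.4521, -0.0299, 0.0183]
ee_rot: [-2.043, -2.387, 0.0]
wrist_force: [-0.8, -0.2, 0.3]
width: -0.0001
grip_force: 0.0
```

```bash
python3 - <<'E'
from m import *
from g import pose
snap('wrist','w2'); print(pose())
for f in('w1','w2'):
  im=cv2.cvtColor(np.load(f'pics/{f}.npy'),cv2.COLOR_RGB2HSV).astype(int)
  for n,h,(u,v),c in[('g',65,(316,268),(.4522,-.028)),('b',107,(309,164),(.4412,.023))]:
    m=((abs(im[...,0]-h)<12)&(im[...,1]>120)&(im[...,2]>70)).astype(np.uint8); m[:v-70]=0;m[v+70:]=0
    k,l,st,ce=cv2.connectedComponentsWithStats(m); i=1+np.argmax(st[1:,4]); print(f,n,st[i],ce[i])
    t=np.linspace(0,2*np.pi,90)
    for z in(.038,.032):
      q=proj(f,np.c_[c[0]+.013*np.cos(t),c[1]+.013*np.sin(t),0*t+z]); print('   ',z,q.min(0).round(1),(q.max(0)-q.min(0)).round(1))
E
```

```text
(array([ 0.4522, -0.0299,  0.0184, 98.8805]), np.float64(-0.9999999874138649))
w1 g [ 291  242   51   46 1894] [315.8965 265.8089]
    0.038 [289.8 247.1] [53.1 49.2]
    0.032 [290.6 243.1] [51.5 47.9]
w1 b [ 281  136   56   57 2492] [308.5502 164.179 ]
    0.038 [280.7 134.8] [57.9 58.6]
    0.032 [281.8 134.2] [56.  56.7]
w2 g [ 289  250   55   49 1790] [316.0441 272.1112]
    0.038 [288.3 256.1] [56.7 52.1]
    0.032 [289.2 251.5] [54.8 50.6]
w2 b [ 279  137   60   61 2856] [308.3053 167.4772]
    0.038 [278.3 136.1] [62.2 62.7]
    0.032 [279.7 135.5] [60.  60.6]
```

View pics/w2.png

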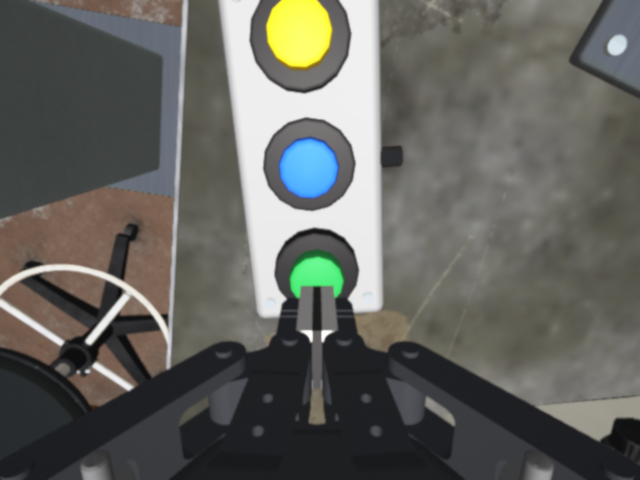

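>>> move_arm --pt "0 0 0.002 0 1" --pt "0 0 0.004 0 1" --pt "0 0 0.004 0 1"

```text
t: 4.68
position: [0.4521, -0.0299, 0.0143]
ee_rot: [-2.043, -2.387, 0.0]
wrist_force: [0.8, 0.0, 0.3]
width: -0.0003
grip_force: 0.0
```

>>> move_arm --pt "0 0 0.002 0 1" --pt "0 0 0.003 0 1" --pt "0 0 0.003 0 1"

```text
t: 5.05
position: [0.4522, -0.0299, 0.0114]
ee_rot: [-2.043, -2.387, 0.0]
wrist_force: [0.2, 0.4, -0.5]
width: -0.0001
grip_force: 0.0
```

>>> move_arm --pt "0 0 0.002 0 1" --pt "0 0 0.004 0 1" --pt "0 0 0.004 0 1"

```text
t: 5.42
position: [0.4521, -0.0299, 0.0073]
ee_rot: [-2.043, -2.387, 0.0]
wrist_force: [-0.9, -0.3, 0.9]
width: 0.0003
grip_force: 0.0
```

```bash
python3 - <<'E'
from m import *
from g import pose
snap('wrist','w3'); s=r.sense(); print(pose(s),s['wrist_force'],s['wrist_torque'])
f='w3'
im=cv2.cvtColor(np.load(f'pics/{f}.npy'),cv2.COLOR_RGB2HSV).astype(int)
for n,h,(u,v),c in[('g',65,(316,268),(.4522,-.028)),('b',107,(309,164),(.4412,.023))]:
    m=((abs(im[...,0]-h)<12)&(im[...,1]>120)&(im[...,2]>70)).astype(np.uint8); m[:v-70]=0;m[v+70:]=0
    k,l,st,ce=cv2.connectedComponentsWithStats(m); i=1+np.argmax(st[1:,4]); print(f,n,st[i],ce[i])
    t=np.linspace(0,2*np.pi,90)
    for z in(.038,.032):
      q=proj(f,np.c_[c[0]+.013*np.cos(t),c[1]+.013*np.sin(t),0*t+z]); print('   ',z,q.min(0).round(1),(q.max(0)-q.min(0)).round(1))
a=snap('top','t2')[270:340,320:418]; b=np.load('pics/w3.npy')[220:340,220:420]
cv2.imwrite('pics/c2.png',np.vstack([cv2.resize(a,(400,280),interpolation=2),cv2.resize(b,(400,240),interpolation=2)])[:,:,::-1])
E
```

```text
(array([ 0.4522, -0.0299,  0.0074, 98.882 ]), np.float64(-0.9999999802042103)) [-0.2494  0.0686  0.2672] [0.0331 0.012  0.0275]
w3 g [ 288  258   58   41 1521] [316.096  277.4806]
    0.038 [286.4 265.2] [60.3 55. ]
    0.032 [287.5 260.1] [58.3 53.3]
w3 b [ 276  138   65   66 3267] [307.712  170.8745]
    0.038 [275.6 137.4] [66.6 67. ]
    0.032 [277.1 136.7] [64.1 64.6]
```

View pics/c2.png

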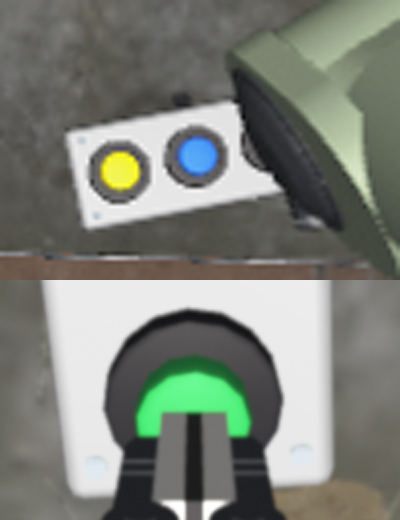

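>>> move_arm --pt "0 0 0.002 0 1" --pt "0 0 0.004 0 1" --pt "0 0 0.004 0 1"

```text
t: 5.9
position: [0.4521, -0.0299, 0.0033]
ee_rot: [-2.043, -2.387, 0.0]
wrist_force: [0.6, -0.1, 0.4]
width: 0.0001
grip_force: 0.0
```

>>> move_arm --pt "0 0 0.002 0 1" --pt "0 0 0.004 0 1" --pt "0 0 0.004 0 1"

```text
t: 6.28
position: [0.4523, -0.0299, -0.0006]
ee_rot: [2.043, 2.387, 0.0]
wrist_force: [0.5, -0.1, 2.2]
width: -0.0004
grip_force: 1.3
```

>>> move_arm --pt "0 0 0.002 0 1" --pt "0 0 0.003 0 1" --pt "0 0 0.003 0 1"

```text
t: 6.65
position: [0.4523, -0.0299, -0.0035]
ee_rot: [2.043, 2.387, 0.0]
wrist_force: [-0.0, 0.3, 4.4]
width: -0.0001
grip_force: 2.2
```

>>> move_arm --pt "0 0 0.001 0 1" --pt "0 0 0.0015 0 1" --pt "0 0 0.0015 0 1"

```text
t: 7.02
position: [0.4524, -0.03, -0.0045]
ee_rot: [2.042, 2.386, 0.0]
wrist_force: [-3.2, -0.4, 21.3]
width: 0.0002
grip_force: 10.4
```

```bash
python3 - <<'E'
from g import *
s=r.sense();print(pose(s),s['wrist_force'],s['wrist_torque'])
plan([(*pose()[0][:2],.03,99,2,1),(.430,.0725,.03,99,3,1),(.430,.0725,.003,99,2,1),(.430,.0725,-.0045,99,2,1),(.430,.0725,-.0045,99,1,1)])
E
```

```text
(array([ 4.52411629e-01, -2.99620284e-02, -4.51983379e-03,  9.88804943e+01]), np.float64(-0.9999997743210365)) [-3.24941767 -0.41151984 21.29506704] [-0.03663776  0.78582752  0.02665169]
start [ 4.52400e-01 -3.00000e-02 -4.50000e-03  9.88805e+01]
[[np.float64(0.0), np.float64(0.0), np.float64(-0.017), 0, 1], [np.float64(0.0), np.float64(0.0), np.float64(-0.035), 0, 1], [np.float64(0.035), np.float64(-0.002), np.float64(-0.035), 0, 1], [np.float64(0.07), np.float64(-0.004), np.float64(-0.035), 0, 1], [np.float64(0.105), np.float64(-0.006), np.float64(-0.035), 0, 1]]
[[np.float64(-0.0), np.float64(-0.0), np.float64(0.014), 0, 1], [np.float64(-0.0), np.float64(-0.0), np.float64(0.027), 0, 1], [np.float64(-0.0), np.float64(-0.0), np.float64(0.031), 0, 1], [np.float64(-0.0), np.float64(-0.0), np.float64(0.035), 0, 1], [np.float64(-0.0), np.float64(-0.0), np.float64(0.035), 0, 1]]
end [ 4.30300e-01  7.29000e-02 -4.50000e-03  9.88805e+01]
```

>>> move_arm --pt "0 0 -0.017 0 1" --pt "0 0 -0.035 0 1" --pt "0.035 -0.002 -0.035 0 1" --pt "0.07 -0.004 -0.035 0 1" --pt "0.105 -0.006 -0.035 0 1"

```text
t: 7.65
position: [0.4297, 0.0738, 0.0299]
ee_rot: [-2.043, -2.386, 0.0]
wrist_force: [1.1, 0.5, 0.3]
width: 0.0001
grip_force: 0.0
```

>>> move_arm --pt "0 0 0 0 1" --pt "0 0 0.02 0 1" --pt "0 0 0.031 0 1" --pt "0 0 0.034 0 1" --pt "0 0 0.034 0 1"

```text
t: 8.28
position: [0.4299, 0.0722, -0.0039]
ee_rot: [2.043, 2.386, -0.002]
wrist_force: [-2.1, -2.4, 4.8]
width: 0.0002
grip_force: 2.3
```

>>> move_arm --pt "0 0 0.0005 0 1" --pt "0 0 -0.017 0 1" --pt "0 0 -0.034 0 1" --pt "-0.025 0.002 -0.034 0 1" --pt "-0.05 0.0035 -0.034 0 1"

```text
t: 8.9
position: [0.4417, 0.0234, 0.0304]
ee_rot: [2.042, 2.387, 0.001]
wrist_force: [0.3, -0.0, -0.2]
width: -0.0
grip_force: 0.0
```

>>> move_arm --pt "0 0 0 0 1" --pt "0 0 0.02 0 1" --pt "0 0 0.031 0 1" --pt "0 0 0.034 0 1" --pt "0 0 0.034 0 1"

```text
t: 9.52
position: [0.4411, 0.0245, -0.0038]
ee_rot: [-2.042, -2.387, 0.0]
wrist_force: [-2.8, 0.2, 4.9]
width: -0.0001
grip_force: 2.3
```

>>> move_arm --pt "0 0 0.0005 0 1" --pt "0 0 0.0005 0 1" --pt "0 0 -0.025 0 0" --pt "0 0 -0.07 0 -1" --pt "0 0 -0.12 0 -1"

```text
t: 10.15
position: [0.4408, 0.0243, 0.1173]
ee_rot: [-2.042, -2.387, 0.001]
wrist_force: [1.1, -0.4, 0.5]
width: 0.0544
grip_force: 0.0
```

```bash
python3 - <<'E'
from m import *
from g import pose
# refine rack: fit of rack yaw from cap centres: orange (17.5,-52.5), blue (-17.5,52.5), tops z .116 / mid .109
o=np.array([.5495,.2686])
print(pose())
for f,p in(('s0',(250,253.5)),('t0',(275.9,262.))): print(atz(f,*p,.113))
print([atz(*T(*p),.116)[:2] for p in[(223,209),(65,287)]],[atz(*S(*p),.116)[:2] for p in[(362,205),(133,207)]])
v=atz(*T(223,209),.116)[:2]-atz(*T(65,287),.116)[:2]; print(np.degrees(np.arctan2(v[1],v[0])-np.arctan2(-105,35)),np.linalg.norm(v))
E
```

```text
(array([ 0.4408,  0.0243,  0.1173, 98.9106]), np.float64(-0.9999994118751928))
[0.5485 0.2669 0.113 ]
[0.5484 0.2669 0.113 ]
[array([0.5482, 0.2679]), array([0.4954, 0.3659])] [array([0.5523, 0.2688]), array([0.498 , 0.3677])]
9.922637009751798 0.11131621256617757
```

```bash
python3 - <<'E'
from g import *
plan([(.47,.1,.15,99.5,2,-1),(.549,.268,.15,99.5,4,-1),(.549,.268,.15,99.5,1,-1)])
E
```

```text
start [4.40800e-01 2.43000e-02 1.17300e-01 9.89106e+01]
[[np.float64(0.035), np.float64(0.02), np.float64(-0.016), 0, -1], [np.float64(0.07), np.float64(0.041), np.float64(-0.033), -1, -1], [np.float64(0.109), np.float64(0.067), np.float64(-0.033), -1, -1], [np.float64(0.147), np.float64(0.093), np.float64(-0.033), -1, -1], [np.float64(0.186), np.float64(0.119), np.float64(-0.033), -1, -1]]
[[np.float64(0.038), np.float64(0.026), np.float64(0.0), 0, -1], [np.float64(0.038), np.float64(0.026), np.float64(0.0), 0, -1]]
end [ 0.5486  0.2684  0.1503 99.9106]
```

>>> move_arm --pt "0.035 0.02 -0.016 0 -1" --pt "0.07 0.041 -0.033 -1 -1" --pt "0.109 0.067 -0.033 -1 -1" --pt "0.147 0.093 -0.033 -1 -1" --pt "0.186 0.119 -0.033 -1 -1"

```text
t: 10.78
position: [0.5306, 0.2275, 0.1492]
ee_rot: [2.022, 2.404, 0.0]
wrist_force: [-0.4, -0.8, -0.1]
width: 0.0851
grip_force: 0.0
```

>>> move_arm --pt "0.038 0.026 0 0 -1" --pt "0.038 0.026 0 0 -1"

```text
t: 11.02
position: [0.5489, 0.2717, 0.1488]
ee_rot: [-2.017, -2.407, -0.002]
wrist_force: [-0.5, -0.6, -0.0]
width: 0.0849
grip_force: 0.0
```

```bash
python3 - <<'E'
from m import *
from g import pose
snap('wrist','w4'); p,_=pose(); print(p)
q=proj('w4',[[.549,.268,.116]])[0]; print('pred',q)
im=cv2.cvtColor(np.load('pics/w4.npy'),cv2.COLOR_RGB2HSV).astype(int)
m=((abs(im[...,0]-11)<9)&(im[...,1]>150)&(im[...,2]>100)).astype(np.uint8)
k,l,st,ce=cv2.connectedComponentsWithStats(m)
for i in range(1,k):
    if st[i,4]>200: print(st[i],ce[i],atz('w4',*ce[i],.113),atz('w4',*ce[i],.116))
E
```

```text
[ 0.5488  0.2695  0.1487 99.9953]
pred [315.0204 254.6846]
[ 438  117   36   36 1012] [455.3271 134.8211] [0.6129 0.3493 0.113 ] [0.6118 0.3493 0.116 ]
[ 288  223   55   56 2427] [314.9938 250.8278] [0.5487 0.2693 0.113 ] [0.5486 0.2704 0.116 ]
```

View pics/w4.png

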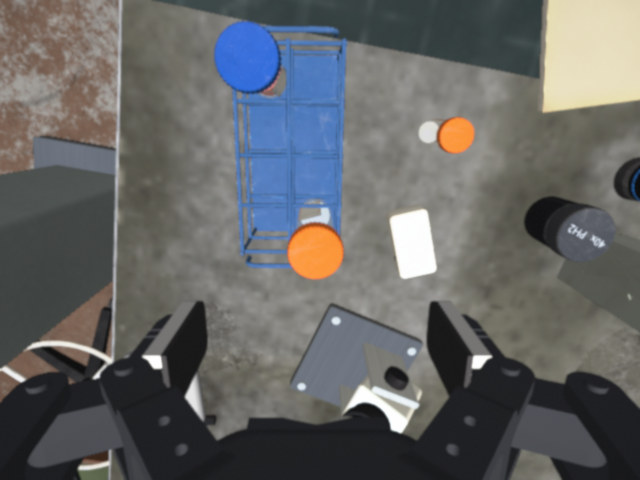

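>>> move_arm --pt "0 0 0.03 0 -1" --pt "0 0 0.06 0 -1" --pt "0 0 0.085 0 -1" --pt "0 0 0.1 0 -1" --pt "0 0 0.1 0 -1"

```text
t: 11.7
position: [0.5489, 0.2674, 0.0486]
ee_rot: [-2.022, -2.404, 0.002]
wrist_force: [0.2, -0.3, 0.6]
width: 0.0856
grip_force: 0.0
```

```bash
python3 - <<'E'
from m import *
from g import pose
snap('wrist','w5'); s=r.sense(); print(pose(s)[0],s['wrist_force'])
im=cv2.cvtColor(np.load('pics/w5.npy'),cv2.COLOR_RGB2HSV).astype(int)
m=((abs(im[...,0]-11)<9)&(im[...,1]>150)&(im[...,2]>100)).astype(np.uint8)
k,l,st,ce=cv2.connectedComponentsWithStats(m)
for i in range(1,k):
    if st[i,4]>200: print(st[i],ce[i],atz('w5',*ce[i],.114))
print(proj('w5',[[.549,.268,.116]]))
E
```

```text
[ 0.5493  0.2678  0.0494 99.8621] [-0.7771 -0.7655  0.7358]
[ 513  103   67   60 3122] [546.2044 132.1621] [0.6026 0.3477 0.114 ]
[ 268  283   98   99 7648] [316.0608 333.0309] [0.5484 0.2713 0.114 ]
[[316.0562 344.856 ]]
```

View pics/w5.png

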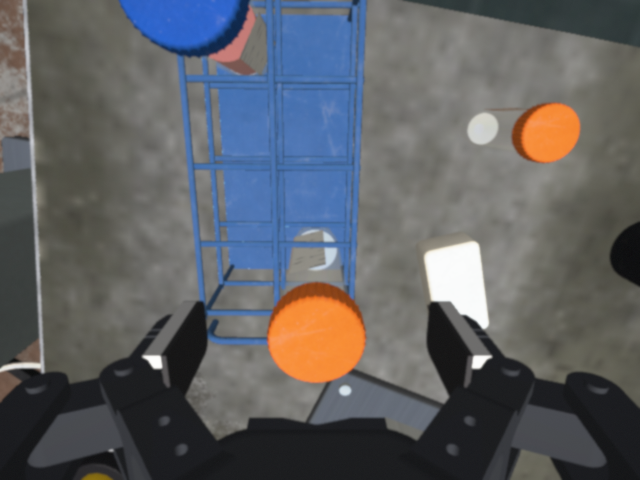

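>>> move_arm --pt "0.002 0 0.001 0 0.2" --pt "0.002 0 0.001 0 1" --pt "0.002 0 0.001 0 1" --pt "0.002 0 0.001 0 1" --pt "0.002 0 0.001 0 1" --newtons 25

```text
t: 12.38
position: [0.5493, 0.2702, 0.0485]
ee_rot: [2.022, 2.404, 0.001]
wrist_force: [-0.7, -0.1, 5.7]
width: 0.0324
grip_force: 24.7
```

>>> move_arm --pt "0 0 0 0 1" --pt "0 0 0 0 1"

```text
t: 12.62
position: [0.5493, 0.2702, 0.0485]
ee_rot: [2.022, 2.404, 0.001]
wrist_force: [0.4, 1.2, 6.3]
width: 0.0321
grip_force: 24.7
```

>>> move_arm --pt "0 0 -0.01 0 1" --pt "0 0 -0.03 0 1" --pt "0 0 -0.055 0 1" --pt "0 0 -0.08 0 1" --pt "0 0 -0.105 0 1"

```text
t: 13.25
position: [0.5489, 0.2701, 0.1553]
ee_rot: [2.022, 2.404, 0.001]
wrist_force: [-0.2, -0.4, -0.5]
width: 0.0321
grip_force: 24.9
```

>>> move_arm --pt "0 0 0 0 1" --pt "0 0 0 0 1"

```text
t: 13.5
position: [0.5488, 0.2698, 0.1533]
ee_rot: [2.022, 2.404, 0.0]
wrist_force: [0.1, -0.8, -1.1]
width: 0.0321
grip_force: 24.9
```

```bash
cat > v.py <<'E'
from m import *
from g import pose
def orange(f,a=150):
    im=cv2.cvtColor(np.load(f'pics/{f}.npy'),cv2.COLOR_RGB2HSV).astype(int)
    m=((abs(im[...,0]-11)<9)&(im[...,1]>150)&(im[...,2]>90)).astype(np.uint8)
    k,l,st,ce=cv2.connectedComponentsWithStats(m)
    return [(st[i].tolist(),ce[i].round(1).tolist()) for i in range(1,k) if st[i,4]>a]
E
python3 - <<'E'
from v import *
p=pose()[0]; print(p,r.sense()['wrist_force'])
snap('wrist','w6'); snap('scene','s2'); snap('top','t3')
for f in('w6','s2','t3'): print(f,orange(f,40),proj(f,[[p[0],p[1],p[2]+.055]]))
E
```

```text
[ 0.5488  0.2698  0.1533 99.8755] [ 0.1135 -0.7996 -1.1234]
w6 [([437, 114, 35, 35, 977], [453.8, 130.9]), ([269, 290, 97, 99, 7666], [316.6, 339.6])] [[315.7394 327.0513]]
s2 [([420, 22, 43, 50, 1143], [442.2, 45.9]), ([581, 325, 16, 14, 104], [589.4, 330.8])] [[242.6128 218.9199]]
t3 [([53, 105, 12, 12, 113], [58.6, 110.3])] [[270.6658 255.1384]]
```

>>> move_arm --pt "-0.02 -0.004 0 0 1" --pt "-0.045 -0.01 0 0 1" --pt "-0.06 -0.012 0 0 1" --pt "-0.06 -0.012 0.025 0 1" --pt "-0.06 -0.012 0.045 0 1"

```text
t: 14.28
position: [0.5474, 0.2083, 0.1071]
ee_rot: [-2.022, -2.404, 0.0]
wrist_force: [-0.1, 0.7, -0.6]
width: 0.032
grip_force: 24.9
```

>>> move_arm --pt "0 0 0 0 1" --pt "0.014 0 0 0 1" --pt "0.02 0 0 0 1" --pt "0.026 0 0 0 1" --pt "0.03 0 0 0 1"

```text
t: 14.9
position: [0.5422, 0.2389, 0.1083]
ee_rot: [2.021, 2.405, 0.001]
wrist_force: [0.5, -0.6, -0.1]
width: 0.032
grip_force: 24.9
```

```bash
python3 - <<'E'
from v import *
p=pose()[0]; s=r.sense(); print(p,s['wrist_force'],s['wrist_torque'],s['width'])
snap('wrist','w7'); print(orange('w7',1000),orange('w6',1000))
E
```

```text
[ 0.5422  0.2389  0.1083 99.8952] [ 0.5458 -0.6156 -0.1054] [-0.096  -0.0515 -0.0323] 0.03204421342421108
[([487, 53, 49, 46, 1749], [511.6, 75.9]), ([269, 290, 96, 99, 7653], [316.5, 339.7])] [([269, 290, 97, 99, 7666], [316.6, 339.6])]
```

>>> move_arm --pt "0.004 0 0 0 1" --pt "0.008 0 0 0 1" --pt "0.012 0 0 0 1" --pt "0.015 0 0 0 1" --pt "0.015 0 0 0 1"

```text
t: 15.58
position: [0.5396, 0.2534, 0.108]
ee_rot: [-2.022, -2.405, -0.0]
wrist_force: [-0.5, -0.8, -0.6]
width: 0.0323
grip_force: 24.9
```

```bash
python3 - <<'E'
from v import *
p=pose()[0]; s=r.sense(); print(p,s['wrist_force'],s['wrist_torque'],s['width'])
snap('wrist','w8'); print(orange('w8',1000))
E
```

```text
[ 0.5396  0.2534  0.108  99.8938] [-0.4569 -0.8294 -0.5555] [-0.3222 -0.0757  0.0348] 0.032281530373942324
[([484, 84, 48, 44, 1637], [507.8, 105.4]), ([269, 291, 97, 100, 7736], [316.6, 340.7])]
```

```bash
cat > fit.py <<'E'
from v import *
from scipy.optimize import least_squares
def axes(p):
    a=np.radians(p[3]); return np.array([np.cos(a),np.sin(a),0]),np.array([np.sin(a),-np.cos(a),0])
def capbox(f,p,th,ox,oz,h=.102,orange_len=.014):
    # pivot at TCP + ox*ex + (.055+oz)*z ; tube height h at the pivot; top leans to +tool x by th
    ex,ey=axes(p); z=np.array([0,0,1.]); ax=np.sin(th)*ex+np.cos(th)*z; b=np.cos(th)*ex-np.sin(th)*z
    P=p[:3]+ox*ex+(.055+oz)*z; t=np.linspace(0,2*np.pi,120)[:,None]
    q=np.vstack([proj(f,P+ax*(k-h)+.017*(np.cos(t)*b+np.sin(t)*ey)) for k in(.112,.112-orange_len)])
    return np.r_[q.min(0),q.max(0)]
E
python3 - <<'E'
from fit import *
from g import pose
p=pose()[0]; f='w8'
for th in(0,5,10,15,20,30): print(th,capbox(f,p,np.radians(th),.003,0).round(1))
E
```

```text
0 [266.1 273.3 365.3 377.2]
5 [266.  272.8 365.3 377.6]
10 [266.  272.7 365.4 377.6]
15 [265.9 272.9 365.4 377.1]
20 [265.9 273.4 365.4 376.2]
30 [266.  270.8 365.3 372.8]
```

```bash
cat >> fit.py <<'E'
def bottom(f,p,th,ox=-.004,h=.102):
    ex,ey=axes(p); z=np.array([0,0,1.]); ax=np.sin(th)*ex+np.cos(th)*z; b=np.cos(th)*ex-np.sin(th)*z
    P=p[:3]+ox*ex+.055*z-h*ax; return proj(f,[P-.014*b,P,P+.014*b,P+.014*ey])
def prof(f,c=(308,326),rows=(190,300),st=5):
    im=np.load(f'pics/{f}.npy')[rows[0]:rows[1],c[0]:c[1]].mean(1); return im.reshape(-1,st,3).mean(1).round().astype(int)
E
python3 - <<'E'
from fit import *
p=pose()[0]
for th in(0,10,20,30): print(th,bottom('w8',p,np.radians(th)).round().tolist())
for f in('w6','w7','w8'): print(f,' '.join('/'.join(map(str,x)) for x in prof(f)))
E
```

```text
0 [[316.0, 268.0], [316.0, 248.0], [316.0, 226.0], [338.0, 248.0]]
10 [[316.0, 296.0], [316.0, 274.0], [316.0, 253.0], [338.0, 274.0]]
20 [[316.0, 324.0], [316.0, 302.0], [316.0, 280.0], [338.0, 302.0]]
30 [[316.0, 353.0], [316.0, 330.0], [316.0, 308.0], [338.0, 330.0]]
w6 82/124/186 85/128/193 84/127/190 88/131/196 90/131/197 89/131/198 88/131/198 113/137/173 142/149/156 179/181/177 172/170/161 166/166/159 166/164/155 164/162/153 159/158/150 159/157/148 167/166/159 160/158/151 159/157/150 158/145/134 150/76/33 152/74/28
w7 85/126/190 85/127/191 85/126/191 99/119/151 93/121/163 126/128/130 117/123/128 96/124/166 137/135/130 165/164/157 148/150/148 162/160/152 160/159/151 158/157/148 154/153/144 153/152/143 167/166/159 163/161/154 159/157/151 155/143/134 144/73/32 147/72/27
w8 80/120/179 87/128/191 88/128/191 85/126/190 85/126/190 85/126/191 86/128/191 113/125/140 91/116/154 122/124/125 124/123/118 94/119/153 119/126/139 143/140/134 139/138/133 131/131/127 136/134/127 148/147/139 210/209/199 209/202/191 133/75/42 154/76/29
```

>>> move_arm --pt "0.006 0 0 0 1" --pt "0.012 0 0 0 1" --pt "0.018 0 0 0 1" --pt "0.024 0 0 0 1" --pt "0.03 0 0 0 1"

```text
t: 16.25
position: [0.5345, 0.2833, 0.1081]
ee_rot: [-2.022, -2.405, -0.0]
wrist_force: [0.7, -0.8, 0.1]
width: 0.0322
grip_force: 25.1
```

```bash
python3 - <<'E'
from fit import *
p=pose()[0]; s=r.sense(); print(p,s['wrist_force'],s['wrist_torque'],s['width'])
snap('wrist','w9'); print(orange('w9',1000))
for th in(20,25,30): print(th,bottom('w9',p,np.radians(th)).round().tolist())
for f in('w9',): print(f,' '.join('/'.join(map(str,x)) for x in prof(f,rows=(240,400))))
E
```

```text
[ 0.5345  0.2833  0.1081 99.8838] [ 0.6609 -0.8211  0.0554] [-0.1988 -0.201   0.0119] 0.032162997402214434
[([477, 143, 45, 41, 1431], [499.1, 162.4]), ([269, 290, 97, 102, 7729], [316.7, 340.9])]
20 [[316.0, 324.0], [316.0, 302.0], [316.0, 280.0], [338.0, 302.0]]
25 [[316.0, 338.0], [316.0, 316.0], [316.0, 294.0], [338.0, 316.0]]
30 [[316.0, 353.0], [316.0, 330.0], [316.0, 308.0], [338.0, 330.0]]
w9 81/123/183 85/126/190 85/126/191 84/126/191 104/123/153 123/124/122 91/117/156 122/122/120 118/113/106 130/123/117 155/88/51 248/145/57 252/153/62 252/154/66 252/155/65 252/155/67 252/153/63 252/156/71 252/154/65 252/153/62 252/152/60 252/153/60 252/155/69 252/155/68 252/154/65 252/153/63 252/152/62 252/152/63 251/153/65 251/152/64 160/119/96 109/112/113
```

```bash
cat >> fit.py <<'E'
def face(f,c=(300,333)):
    im=np.load(f'pics/{f}.npy')[270:410,c[0]:c[1]].astype(int); R=np.median(im[...,0],1);B=np.median(im[...,2],1);
    o=np.where((R>90)&(B<0.55*R))[0]+270; t=np.where((R>215)&(B<110))[0]+270
    return o.min(),o.max(),t.min(),t.max()
def facemodel(f,p,th,ox,oz=0,h=.105):
    ex,ey=axes(p); z=np.array([0,0,1.]); ax=np.sin(th)*ex+np.cos(th)*z; b=np.cos(th)*ex-np.sin(th)*z
    P=p[:3]+ox*ex+(.055+oz)*z
    return [proj(f,[P+ax*(k-h)+s*.017*b])[0,1] for k,s in((.098,1),(.112,1),(.112,-1),(.098,-1))]
E
python3 - <<'E'
from fit import *
p=pose()[0]
for f in('w6','w7','w8','w9'): print(f,face(f))
for th in(0,10,15,20,25,30,35,40): print(th,np.round(facemodel('w9',p,np.radians(th),-.007),1))
E
```

```text
w6 (np.int64(290), np.int64(388), np.int64(305), np.int64(387))
w7 (np.int64(290), np.int64(388), np.int64(305), np.int64(387))
w8 (np.int64(291), np.int64(390), np.int64(300), np.int64(389))
w9 (np.int64(292), np.int64(390), np.int64(295), np.int64(390))
0 [291.8 309.7 392.2 368.2]
10 [292.1 303.  394.3 375.1]
15 [292.7 300.3 394.7 378.3]
20 [293.7 297.9 394.7 381.3]
25 [295.  295.9 394.3 384.1]
30 [296.7 294.3 393.4 386.6]
35 [298.6 293.1 392.1 388.8]
40 [300.7 292.3 390.4 390.7]
```

```bash
python3 - <<'E'
from fit import *
for f in('w8','w9'):
    im=np.load(f'pics/{f}.npy').mean(2)
    for v in range(262,294,3): print(f,v,im[v:v+3,230:402].mean(0).reshape(-1,8 if 0 else 4).mean(1).round().astype(int)[::2].tolist())
E
```

```text
w8 262 [111, 112, 116, 115, 115, 114, 118, 116, 124, 128, 128, 127, 160, 116, 114, 110, 130, 124, 133, 131, 132, 126]
w8 265 [109, 108, 113, 124, 130, 136, 137, 135, 126, 128, 126, 126, 137, 132, 130, 131, 136, 129, 134, 130, 130, 129]
w8 268 [111, 108, 113, 125, 128, 146, 145, 134, 127, 129, 128, 125, 197, 146, 131, 142, 139, 134, 132, 129, 130, 130]
w8 271 [114, 112, 120, 125, 132, 142, 147, 133, 127, 128, 124, 125, 219, 165, 136, 141, 139, 138, 132, 131, 132, 129]
w8 274 [112, 114, 126, 127, 135, 138, 145, 133, 126, 125, 128, 125, 216, 174, 132, 134, 137, 140, 135, 136, 132, 127]
w8 277 [111, 112, 120, 125, 136, 137, 139, 131, 123, 127, 130, 163, 217, 170, 129, 132, 136, 142, 136, 138, 132, 125]
w8 280 [113, 114, 117, 120, 129, 134, 137, 127, 127, 141, 186, 214, 217, 156, 128, 133, 135, 138, 136, 137, 135, 125]
w8 283 [114, 119, 119, 115, 122, 129, 138, 126, 148, 205, 213, 215, 216, 141, 125, 130, 129, 131, 133, 136, 135, 129]
w8 286 [115, 124, 121, 114, 114, 96, 133, 129, 156, 216, 209, 209, 214, 134, 124, 129, 72, 117, 133, 135, 133, 138]
w8 289 [126, 130, 126, 119, 118, 75, 127
[... 766 characters left out ...]
9, 113]
w9 277 [133, 136, 131, 81, 118, 127, 130, 139, 122, 129, 118, 120, 128, 133, 137, 127, 121, 133, 123, 121, 121, 108]
w9 280 [129, 134, 130, 72, 120, 128, 132, 135, 120, 125, 118, 104, 127, 136, 139, 134, 117, 132, 129, 125, 125, 110]
w9 283 [131, 131, 124, 76, 122, 129, 134, 131, 120, 120, 116, 104, 129, 139, 139, 137, 116, 129, 133, 128, 128, 115]
w9 286 [132, 127, 122, 89, 116, 97, 134, 127, 109, 116, 114, 124, 161, 138, 136, 132, 68, 117, 129, 125, 131, 121]
w9 289 [129, 124, 120, 104, 118, 76, 117, 117, 106, 109, 93, 123, 174, 123, 123, 118, 38, 118, 125, 123, 133, 125]
w9 292 [121, 119, 122, 125, 119, 58, 126, 129, 102, 80, 92, 99, 88, 105, 131, 129, 31, 118, 123, 130, 133, 127]
```

>>> move_arm --pt "-0.01 0 -0.002 0 1" --pt "-0.02 0 -0.02 0 1" --pt "-0.03 0 -0.05 0 1" --pt "-0.03 0 -0.08 0 1" --pt "-0.03 0 -0.08 0 1"

```text
t: 16.92
position: [0.5409, 0.2526, 0.1911]
ee_rot: [2.022, 2.402, 0.005]
wrist_force: [0.5, -0.0, 0.1]
width: 0.0323
grip_force: 25.1
```

```bash
python3 - <<'E'
from fit import *
s=r.sense();print(pose(s)[0],s['wrist_force'],s['wrist_torque'],s['width'])
snap('wrist','w10'); print(face('w10'))
im=np.load('pics/w10.npy').mean(2)
for v in range(250,294,3): print(v,im[v:v+3,262:370].mean(0).reshape(-1,4).mean(1).round().astype(int).tolist())
E
```

```text
[ 0.5409  0.2526  0.1911 99.7957] [ 0.5262 -0.0022  0.0596] [ 0.0043 -0.0024 -0.0158] 0.032344706586578696
(np.int64(291), np.int64(391), np.int64(297), np.int64(390))
250 [121, 120, 123, 129, 138, 146, 139, 136, 140, 137, 137, 131, 128, 129, 129, 128, 128, 133, 129, 132, 135, 137, 137, 136, 139, 137, 138]
253 [126, 120, 119, 124, 134, 142, 137, 136, 138, 137, 139, 133, 129, 128, 131, 131, 129, 132, 129, 133, 138, 138, 138, 138, 144, 140, 136]
256 [134, 126, 124, 126, 129, 133, 134, 135, 135, 139, 140, 139, 134, 133, 137, 137, 136, 137, 135, 136, 141, 143, 146, 145, 146, 142, 133]
259 [138, 136, 142, 137, 125, 128, 134, 134, 134, 138, 142, 147, 145, 144, 145, 140, 139, 141, 139, 137, 142, 148, 144, 144, 145, 142, 136]
262 [143, 141, 144, 139, 123, 129, 138, 137, 140, 144, 148, 152, 155, 150, 143, 138, 138, 140, 139, 135, 143, 149, 142, 143, 147, 147, 144]
265 [149, 145, 142, 137, 127, 134, 140, 141, 145, 150, 151, 150, 150, 142, 133, 130, 136, 136, 138, 138, 143, 146, 141, 146, 155, 154, 152]
268 [150, 147, 145, 140, 141, 143, 143, 143, 144, 148, 148, 144, 139, 130, 118, 124, 139, 14
[... 442 characters left out ...]
 111, 92, 105, 148]
280 [134, 132, 136, 140, 146, 145, 137, 124, 119, 123, 123, 123, 122, 122, 122, 146, 220, 199, 123, 134, 199, 171, 126, 124, 121, 106, 92]
283 [133, 127, 128, 135, 142, 143, 139, 124, 120, 121, 121, 124, 131, 152, 184, 209, 223, 212, 151, 152, 236, 213, 127, 124, 120, 122, 117]
286 [122, 120, 98, 80, 134, 136, 141, 122, 120, 126, 145, 173, 204, 211, 222, 221, 222, 215, 175, 131, 191, 164, 125, 102, 71, 116, 119]
289 [123, 123, 79, 46, 126, 132, 138, 123, 163, 186, 187, 147, 142, 111, 127, 136, 171, 197, 185, 126, 128, 126, 125, 88, 39, 112, 123]
292 [123, 122, 61, 41, 120, 132, 140, 139, 180, 135, 87, 77, 75, 78, 74, 76, 77, 104, 129, 126, 126, 125, 126, 86, 33, 102, 123]
```

```bash
python3 - <<'E'
from fit import *
C=[(.578,.178,.012),(.556,.086,.012),(.651,.062,.012),(.674,.156,.012),(.587,.1715,.012)]
for f in('w8','w9','w10'): print(f,proj(f,C).round().tolist())
snap('wrist','w11'); a=np.load('pics/w10.npy').astype(int);b=np.load('pics/w11.npy').astype(int); print(abs(a-b)[240:400,260:380].mean())
for f in('w6','w7','w8','w9','w10','w11'):
    im=np.load(f'pics/{f}.npy').mean(2)[200:292,260:372]; m=(im>195).astype(np.uint8); k,l,st,ce=cv2.connectedComponentsWithStats(m)
    print(f,[(st[i]+[260,200,0,0,0]).tolist() for i in range(1,k) if st[i,4]>15])
E
```

```text
w8 [[347.0, 317.0], [302.0, 405.0], [400.0, 441.0], [453.0, 357.0], [356.0, 325.0]]
w9 [[346.0, 349.0], [302.0, 432.0], [398.0, 467.0], [449.0, 387.0], [355.0, 357.0]]
w10 [[339.0, 275.0], [303.0, 349.0], [383.0, 379.0], [424.0, 308.0], [346.0, 282.0]]
1.6180208333333332
w6 [[302, 234, 15, 5, 34], [322, 237, 13, 33, 279]]
w7 [[323, 245, 12, 26, 225]]
w8 [[323, 259, 6, 4, 17], [297, 269, 38, 22, 381]]
w9 []
w10 [[302, 275, 34, 17, 186], [341, 281, 8, 7, 42]]
w11 [[302, 275, 34, 17, 185], [342, 281, 8, 7, 43]]
```

>>> move_arm --pt "-0.02 0 0 0 1" --pt "-0.027 0 0.03 0 1" --pt "-0.027 0 0.07 0 1" --pt "-0.027 0 0.094 0 1" --pt "-0.027 0 0.094 0 1" --newtons 20

```text
t: 17.65
position: [0.5433, 0.2249, 0.0922]
ee_rot: [-2.021, -2.403, 0.006]
wrist_force: [-0.3, 1.0, 0.4]
width: 0.0322
grip_force: 25.1
```

>>> move_arm --pt "0.015 0 0 0 1" --pt "0.03 0 0 0 1" --pt "0.042 0 0 0 1" --pt "0.052 0 0 0 1" --pt "0.062 0 0 0 1"

```text
t: 18.27
position: [0.5336, 0.2882, 0.0941]
ee_rot: [2.022, 2.404, -0.0]
wrist_force: [0.8, -1.4, -0.2]
width: 0.032
grip_force: 25.0
```

```bash
cat > chk.py <<'E'
import sys
from fit import *
s=r.sense();print(pose(s)[0],s['wrist_force'],s['wrist_torque'],s['width'],s['grip_force'])
f=sys.argv[1]; snap('wrist',f); print(face(f))
for lo,hi in((250,293),(380,420)):
  im=np.load(f'pics/{f}.npy').mean(2)
  for v in range(lo,hi,4): print(v,im[v:v+4,266:366].mean(0).reshape(-1,4).mean(1).round().astype(int).tolist())
E
python3 chk.py w12
```

```text
[ 0.5336  0.2882  0.0941 99.8813] [ 0.763  -1.352  -0.1576] [-0.4215 -0.1272  0.0204] 0.03204352126993754 25.01464018598199
(np.int64(290), np.int64(389), np.int64(291), np.int64(388))
250 [137, 136, 133, 132, 134, 135, 134, 134, 132, 127, 116, 136, 136, 139, 136, 135, 135, 135, 133, 132, 133, 133, 126, 125, 125]
254 [126, 126, 123, 122, 127, 126, 124, 123, 122, 125, 116, 121, 124, 127, 125, 124, 124, 123, 124, 123, 123, 124, 122, 120, 125]
258 [134, 133, 132, 132, 133, 132, 132, 132, 131, 128, 119, 132, 132, 132, 132, 134, 134, 133, 132, 132, 132, 131, 127, 130, 129]
262 [135, 135, 137, 135, 133, 134, 134, 134, 132, 128, 117, 135, 135, 134, 135, 135, 136, 137, 136, 136, 135, 135, 125, 135, 136]
266 [135, 137, 138, 137, 135, 135, 136, 136, 135, 127, 117, 135, 135, 136, 135, 134, 136, 137, 136, 137, 135, 134, 122, 135, 140]
270 [133, 135, 136, 137, 136, 135, 135, 136, 136, 126, 116, 135, 135, 136, 135, 134, 137, 137, 136, 136, 135, 109, 115, 128, 131]
274 [131, 130, 131, 135, 139, 138, 133, 133, 132, 123, 115, 126, 122, 121, 124, 128, 133, 131, 132, 134, 133, 95, 107, 125, 130]
278 [1
[... 1082 characters left out ...]
135, 133, 131, 90, 102, 119, 119, 118, 120, 119, 119, 119, 118, 119]
400 [126, 126, 127, 122, 118, 121, 126, 123, 125, 122, 118, 127, 133, 114, 83, 117, 119, 118, 120, 119, 118, 119, 118, 118, 119]
404 [136, 134, 135, 130, 120, 125, 132, 129, 126, 116, 110, 114, 119, 81, 106, 119, 118, 118, 120, 119, 119, 119, 118, 119, 119]
408 [127, 136, 139, 137, 126, 127, 130, 132, 134, 124, 119, 116, 95, 86, 118, 119, 117, 120, 119, 118, 120, 118, 118, 119, 119]
412 [124, 134, 144, 144, 130, 127, 127, 129, 134, 132, 130, 124, 77, 109, 119, 118, 118, 119, 118, 119, 119, 118, 119, 119, 118]
416 [75, 80, 84, 82, 82, 97, 114, 124, 130, 133, 128, 98, 90, 118, 119, 118, 119, 116, 111, 103, 87, 74, 73, 72, 72]
```

>>> move_arm --pt "-0.008 0 -0.004 0 1" --pt "-0.02 0 -0.03 0 1" --pt "-0.03 0 -0.07 0 1" --pt "-0.03 0 -0.09 0 1" --pt "-0.03 0 -0.09 0 1"

```text
t: 18.95
position: [0.5397, 0.2574, 0.1856]
ee_rot: [2.023, 2.402, 0.003]
wrist_force: [0.2, -0.4, -0.9]
width: 0.0323
grip_force: 25.0
```

```bash
sed -i 's/(380,420)/(384,400)/' chk.py; python3 chk.py w13
```

```text
[ 0.5397  0.2574  0.1856 99.7982] [ 0.2037 -0.4063 -0.9056] [ 0.0348 -0.0031 -0.0074] 0.032270355544066785 24.990153214521342
(np.int64(291), np.int64(390), np.int64(292), np.int64(389))
250 [130, 136, 143, 141, 145, 139, 136, 138, 135, 134, 134, 125, 121, 129, 130, 131, 136, 135, 136, 137, 137, 143, 146, 142, 141]
254 [122, 127, 133, 138, 144, 139, 134, 139, 137, 136, 132, 127, 127, 128, 127, 127, 133, 130, 133, 135, 136, 138, 138, 137, 138]
258 [119, 119, 124, 134, 142, 137, 135, 138, 137, 138, 133, 128, 128, 129, 130, 127, 132, 128, 131, 135, 137, 137, 136, 140, 141]
262 [127, 125, 126, 127, 131, 133, 134, 134, 137, 139, 139, 135, 133, 136, 138, 135, 137, 135, 135, 139, 143, 144, 144, 145, 143]
266 [138, 143, 139, 124, 126, 135, 134, 134, 138, 143, 148, 150, 147, 145, 140, 138, 140, 139, 136, 139, 148, 143, 142, 144, 144]
270 [143, 141, 136, 125, 131, 139, 139, 143, 147, 150, 149, 152, 145, 136, 132, 135, 136, 137, 136, 140, 147, 141, 142, 152, 151]
274 [146, 144, 140, 140, 142, 143, 141, 142, 146, 147, 145, 144, 139, 130, 127, 137, 141, 137, 111, 103, 129, 140, 141, 151, 156]
278
[... 322 characters left out ...]
34, 126, 128, 119, 102, 126, 179, 177, 127, 98, 60, 107]
290 [122, 69, 45, 134, 139, 139, 138, 132, 121, 128, 132, 141, 141, 143, 137, 131, 108, 115, 132, 223, 220, 132, 87, 36, 107]
384 [92, 122, 136, 137, 132, 125, 122, 136, 152, 158, 161, 159, 159, 159, 158, 156, 166, 193, 237, 247, 246, 234, 233, 241, 217]
388 [104, 116, 124, 128, 130, 135, 131, 121, 121, 136, 141, 144, 144, 144, 136, 125, 199, 249, 252, 241, 159, 102, 103, 106, 151]
392 [113, 120, 124, 122, 120, 123, 127, 128, 127, 126, 122, 119, 112, 108, 104, 107, 226, 248, 249, 169, 141, 219, 227, 209, 131]
396 [121, 127, 128, 124, 120, 122, 125, 131, 130, 123, 124, 124, 114, 106, 99, 107, 228, 246, 242, 132, 225, 235, 236, 236, 231]
```

```bash
cat > asc.py <<'E'
from fit import *
def tube_pts(p,th,ox=-.005,h=.102):
    ex,ey=axes(p); z=np.array([0,0,1.]); ax=np.sin(th)*ex+np.cos(th)*z
    P=p[:3]+ox*ex+.057*z; return np.array([P+ax*(k-h) for k in(0,.05,.098,.112)])
def asc(f,ref,u0,v0,w=76,h=40,st=2):
    d=abs(np.load(f'pics/{f}.npy').astype(int)-np.load(f'pics/{ref}.npy').astype(int)).max(2)
    u0,v0=int(u0),int(v0); d=d[v0:v0+h*st,u0:u0+w*st]; d=d.reshape(d.shape[0]//st,st,d.shape[1]//st,st).mean((1,3))
    for i,row in enumerate(d): print(f'{v0+i*st:4d}',''.join(' .:+*#@'[min(6,int(x/14))] for x in row))
E
python3 - <<'E'
from asc import *
p=pose()[0]; snap('scene','s3'); snap('top','t4')
for f,ref in(('s3','s0'),('t4','t0')):
    for th in(0,30): print(f,th,proj(f,tube_pts(p,np.radians(th))).round().tolist())
    c=proj(f,tube_pts(p,.5))[0]; asc(f,ref,c[0]-70,c[1]-40)
E
```

```text
s3 0 [[252.0, 250.0], [249.0, 233.0], [246.0, 214.0], [245.0, 208.0]]
s3 30 [[277.0, 252.0], [262.0, 233.0], [247.0, 214.0], [242.0, 208.0]]
 212 ::.:+:+**####@@@@@@@@@@@@*.+++:+++::+++**+++++++   .....            ....  . 
 214 @@#*++:.:.:+++*###@@@@@@@:+++++:::+:+++*#******+    ...             . . . . 
 216 @@@@@@@@##+++:.:.:+***##*:+++++:+::++:+*##*****+. .....    .   .       ... .
 218 @@@@@@@@@@@@@#***::..:::.:++++:::::+::+*#####**+. .....             .    .. 
 220 @@@@@@@@@@@@@@@@@#*+:::::++++++::::::++*######*+.   ...                 .  .
 222 @@@@@@@@@@@@@@@@#**+++++++++++++:::++++*######*+.    ..                 .   
 224 @@@@@@@@@@@@@@@#@@@@++++::+++:::+:++++++*####**:.     .                ... .
 226 @@@@@@@@@@@@@@@*@@@@+:::::::::::::+++++++****+:.        .                   
 228 @@@@@@@@@@@@@@#+@@@#*::::::::::::::++++:::::::...                 .    .    
 230 @@@@@@@@@@@@@#+:***+:::...::....::::::::::::....                            
 232 @@@@@@@@@@@@@*::::::.:...... . ..::::::::::.....                     .      
 234 @@@@@@@@@@@@*+::..::.:...      ..:::::...:::..      
[... 5041 characters left out ...]
++++++**#****####@###@@@@@:::..::.:#####****
 284                       @*+**+**:++++****##****####@###@@@@::....:.*###*##***+
 286   . ..                 +@**++*:+++*****##****######@@@@@::.....:*#######**++
 288                         :.....:+++**********##*#######@+::....:##@@######*+:
 290                           .. ..:::++*********#*#######++.:....@@@@######***+
 292                            .. ..:::+*****+*+*#*#@@@@@*+:....:@@@@@@@@@##**##
 294                             .   ..::+****+++*###@@@##::.....@@@@@@@@@@@#*+++
 296                              ... ..:++*+++***####@@#:::....#@@@@@@@@#+++*###
 298                               .  ..:++++++*####@##@+:::...#@@@#*+++*########
```

```bash
python3 - <<'E'
from asc import *
im=np.load('pics/s3.npy').astype(int); 
for v in range(190,272,2):
    row=''
    for u in range(215,315):
        R,G,B=im[v:v+2,u].mean(0)
        row+= 'O' if R>1.6*B+20 else 'b' if B>1.25*R+8 else ' .:-=+*#%@'[min(9,int((R+G+B)/3/26))]
    print(v,row)
E
```

```text
190 +++++++++++++++++++++++++++=+==========================================-==-------------------------:
192 +++++++++++++++++++++++++++++++==========================================--------------------------:
194 ++++++++++++++++++++++++++++=+=========================================--------------------------::-
196 +++++++++++++++++++++++++++=++==========================================-------------------------:::
198 ++++++++++++++++++++++++++++++++======================================--------------------------::::
200 ++++++++++++++++++++++++++++=+++=======================================------------------------:-:::
202 ++++++++++++++++++++++++++++==++======================================-=---------------------:---:::
204 +++++++++++++++++++++++++++=+==========================================------------------------:-:::
206 +++++++++++++++++++++++++++=++========================================--------------------------::::
208 ++++++++++++++++++++++++++==+========================================-=------------------------:::::
210 +++++++++++++++++++++++++++=++=+==============
[... 2504 characters left out ...]
===============================--------------------------:::::-=+++#%@
260 ++++++++++++++++++++=+======================================--------------------------::::::-=+++#%@
262 ++++++++++++++++++++=======================================---------------------------:::::-===++#%@
264 ++++++++++++++++++==+=+===================================-=-----------------------:-::::::-==+++*%%
266 +++++++++++++++++++=+======================================----------------------------:::--=+++++*#
268 ++++++++++++++++++=+=======================================--------------------------:::::-==++++++*
270 +++++++++++++++++===+======================================------------------------::::::--==+++=+=+
```

```bash
python3 - <<'E'
from fit import *
for f,t in(('w4',0),('w6',0),('w7',3),('w8',10.3),('w10',15.5),('w9',21),('w12',0),('w13',0)):
    im=np.load(f'pics/{f}.npy').astype(float); print(f,t,[np.median(im[a:b,c:d].reshape(-1,3),0).tolist() for a,b,c,d in((325,355,300,333),(365,380,300,333))] if f!='w4' else np.median(im[235:265,305:325].reshape(-1,3),0))
p=pose()[0]
# sub-pixel: row profile near upper and lower cap edges
for f in('w10','w9','w12','w13'):
    im=np.load(f'pics/{f}.npy').astype(int); print(f,[im[v,304:330,0].mean().round().astype(int).item() for v in range(286,302)],[im[v,304:330,0].mean().round().astype(int).item() for v in range(382,396)])
    print('  G',[im[v,304:330,1].mean().round().astype(int).item() for v in range(286,302)],[im[v,304:330,1].mean().round().astype(int).item() for v in range(382,396)])
E
```

```text
w4 0 [252.  153.5  63. ]
w6 0 [[253.0, 157.0, 63.0], [253.0, 156.0, 63.0]]
w7 3 [[252.0, 153.0, 61.0], [252.0, 152.0, 62.0]]
w8 10.3 [[252.0, 153.0, 61.0], [252.0, 152.0, 62.0]]
w10 15.5 [[253.0, 160.0, 64.0], [253.0, 158.0, 65.0]]
w9 21 [[252.0, 154.0, 62.0], [252.0, 152.0, 62.0]]
w12 0 [[252.0, 153.0, 61.0], [252.0, 152.0, 63.0]]
w13 0 [[253.0, 159.0, 64.0], [253.0, 158.0, 65.0]]
w10 [196, 208, 211, 194, 164, 139, 128, 129, 140, 165, 199, 227, 243, 250, 253, 253] [253, 253, 253, 253, 253, 253, 252, 250, 235, 194, 143, 119, 112, 111]
  G [196, 209, 209, 184, 138, 93, 70, 64, 69, 81, 99, 118, 135, 149, 156, 159] [159, 159, 159, 159, 158, 158, 156, 152, 143, 129, 119, 114, 112, 110]
w9 [123, 132, 144, 148, 140, 129, 132, 157, 196, 226, 243, 250, 252, 252, 252, 252] [251, 252, 252, 251, 251, 251, 251, 247, 229, 186, 135, 113, 110, 111]
  G [119, 129, 139, 138, 117, 89, 73, 79, 98, 119, 136, 147, 151, 153, 153, 153] [153, 153, 152, 152, 152, 152, 151, 147, 137, 124, 114, 111, 112, 113]
w12 [78, 83, 100, 135, 183, 224, 244, 251, 252, 252, 252, 252, 252, 252, 252, 252] [251, 251, 251, 251, 251, 249, 239, 209, 164, 135, 126, 124, 123, 123]
  G [115, 118, 113, 105, 108, 122, 139, 149, 152, 153, 153, 153, 153, 153, 154, 154] [152, 152, 151, 151, 151, 149, 143, 134, 128, 125, 124, 123, 123, 123]
w13 [138, 138, 139, 146, 170, 210, 239, 250, 253, 253, 253, 253, 253, 253, 253, 253] [253, 253, 253, 253, 253, 252, 247, 226, 180, 136, 118, 116, 117, 118]
  G [137, 136, 132, 122, 112, 117, 134, 149, 156, 158, 158, 158, 158, 158, 159, 159] [158, 158, 157, 157, 157, 156, 150, 138, 125, 116, 114, 114, 115, 116]
```

```bash
python3 - <<'E'
from g import *
s=r.sense(); print(s['joint_pos'].round(2) if hasattr(s['joint_pos'],'round') else s['joint_pos'],s['t'])
p=pose()[0]
plan([(p[0],p[1],.26,p[3],2,1),(.511,.1475,.26,166.2,8,1)])
E
```

```text
[-0.13  0.55 -0.61  1.67  0.36  1.04 -0.68] 19.1
start [ 0.5386  0.2574  0.1832 99.8526]
[[np.float64(0.0), np.float64(0.0), np.float64(-0.038), 0, 1], [np.float64(0.0), np.float64(0.0), np.float64(-0.077), 0, 1], [np.float64(-0.013), np.float64(-0.006), np.float64(-0.077), -8, 1], [np.float64(-0.026), np.float64(-0.011), np.float64(-0.077), -17, 1], [np.float64(-0.039), np.float64(-0.017), np.float64(-0.077), -25, 1]]
[[np.float64(-0.009), np.float64(-0.011), np.float64(0.0), -8, 1], [np.float64(-0.018), np.float64(-0.021), np.float64(0.0), -16, 1], [np.float64(-0.028), np.float64(-0.032), np.float64(0.0), -25, 1], [np.float64(-0.037), np.float64(-0.043), np.float64(0.0), -33, 1], [np.float64(-0.046), np.float64(-0.054), np.float64(0.0), -41, 1]]
end [5.105000e-01 1.475000e-01 2.602000e-01 1.658526e+02]
```

>>> move_arm --pt "0 0 -0.038 0 1" --pt "0 0 -0.077 0 1" --pt "-0.013 -0.006 -0.077 -8 1" --pt "-0.026 -0.011 -0.077 -17 1" --pt "-0.039 -0.017 -0.077 -25 1"

```text
t: 19.73
position: [0.5283, 0.2161, 0.26]
ee_rot: [-1.446, -2.788, 0.002]
wrist_force: [-0.1, 0.3, -0.1]
width: 0.0321
grip_force: 25.0
```

>>> move_arm --pt "-0.009 -0.011 0 -8 1" --pt "-0.018 -0.021 0 -16 1" --pt "-0.028 -0.032 0 -25 1" --pt "-0.037 -0.043 0 -33 1" --pt "-0.046 -0.054 0 -41 1"

```text
t: 20.35
position: [0.5103, 0.1475, 0.2601]
ee_rot: [-0.379, -3.117, 0.0]
wrist_force: [0.5, 0.8, 0.2]
width: 0.0321
grip_force: 25.0
```

>>> move_arm --pt "0 0 0 0 1" --pt "0 0 0 0 1"

```text
t: 20.6
position: [0.5107, 0.1486, 0.2607]
ee_rot: [-0.391, -3.117, -0.0]
wrist_force: [-1.0, 0.0, -0.4]
width: 0.0323
grip_force: 25.0
```

```bash
cat > edge.py <<'E'
from fit import *
def edges(f):
    G=np.load(f'pics/{f}.npy')[...,0].astype(float)[:,304:330].mean(1)
    up=next(v for v in range(330,270,-1) if G[v]<195); dn=next(v for v in range(360,410) if G[v]<190)
    return up+(195-G[up])/(G[up+1]-G[up]), dn-(190-G[dn])/(G[dn-1]-G[dn])
E
python3 - <<'E'
from edge import *
from asc import asc
s=r.sense(); p=pose(s)[0]; print(p,s['wrist_force'],s['width'],s['t'],np.round(s['joint_pos'],2))
snap('wrist','w14'); print([ (f,np.round(edges(f),1)) for f in('w6','w8','w10','w9','w12','w13','w14')],face('w14'))
for th in(0,10,15,20,25,30,35,40): print(th,np.round(facemodel('w14',p,np.radians(th),-.006,-.0),1)[1:3])
print('lens pred',proj('w14',[[.5953,.1269,.125]]),'ring',proj('w14',[[.5953,.1269+.025,.125]]))
im=np.load('pics/w14.npy').astype(int)
for v in range(236,430,6):
    print(v,''.join(' .:-=+*#%@'[min(9,int(im[v:v+6,u:u+4].mean()/26))] if not im[v:v+6,u:u+4,0].mean()>1.6*im[v:v+6,u:u+4,2].mean()+20 else 'O' for u in range(180,460,4)))
E
```

```text
[  0.5107   0.1486   0.2607 165.6996] [-1.0285  0.0028 -0.3779] 0.03231021020686042 20.6 [ 0.28  0.43 -0.92  1.73  0.36  1.17  0.59]
[('w6', array([303.5, 388.4])), ('w8', array([299.2, 390.2])), ('w10', array([295.9, 391.1])), ('w9', array([294. , 390.9])), ('w12', array([290.3, 389.4])), ('w13', array([290.6, 389.8])), ('w14', array([290.4, 389.7]))] (np.int64(290), np.int64(389), np.int64(291), np.int64(389))
0 [310.4 392.8]
10 [303.7 394.9]
15 [301.  395.3]
20 [298.6 395.3]
25 [296.6 394.9]
30 [294.9 394.1]
35 [293.7 392.8]
40 [292.9 391. ]
lens pred [[317.5895 301.929 ]] ring [[344.0009 295.8454]]
236 ============+============++===============++=+++++++++===========+++++
242 =========================##===============#*=+++++++++++=======++*%*++
248 =============================================+++++++========+++#@@@@*+
254 =====================-=-=====================*++++++=======++#@@@@@@@#
260 --=------========-------=====================+++++++++++=++%@@@@@@@@@@
266 ------------------------=====================++++++++++++%@@@@@@@@@@#+
272 ------------------------========+***
[... 1284 characters left out ...]
-:-..............:::.....
380 :-----:.............=-:----OOOOOOOOOOOOOO=====-+:.............------::
386 ------:.............*=-====--=OOOOOOOO========-*-.............:-------
392 ------.......:......============================:......:......:-------
398 ------......:-......============================:.....:-:.....:-------
404 -----:..............============================:..............-------
410 -----:..............-===========================:..............-------
416 -----:...............:::::::--========---:::::::...............-------
422 ::.-+:..........................::::...........................--.::::
428 .:+@%:......:-........................................:-:......:=-:...
```

```bash
python3 - <<'E'
from edge import *
p=pose()[0]; T=load('w14')
fs=['w6','w7','w8','w10','w9','w12','w13','w14']; E=np.array([edges(f) for f in fs])
def mod(th,ox,oz,h,R,d=0):
    ex,ey=axes(p); z=np.array([0,0,1.]); ax=np.sin(th)*ex+np.cos(th)*z; b=np.cos(th)*ex-np.sin(th)*z
    P=p[:3]+ox*ex+(.0605+oz)*z
    return np.array([proj('w14',[P+ax*(.112-h)+s*R*b])[0,1] for s in(1,-1)])
for R in(.016,.0165,.017):
  for h in(.100,.105):
    def res(x):
        th=np.r_[0,x[2:]]; return np.r_[(np.array([mod(t,x[0]/100,x[1]/100,h,R) for t in th])-E).ravel(), [0]]
    s=least_squares(res,np.r_[-.5,-.3,.05,.2,.3,.35,.5,.5,.5]); print(R,h,'rms',round(np.sqrt(2*s.cost/16),2),'ox,oz mm',(s.x[:2]*10).round(1),'th',np.degrees(s.x[2:]).round(1))
E
```

```text
0.016 0.1 rms 0.74 ox,oz mm [4.1 1.6] th [-0.7  3.6  6.9  8.9 13.2 12.7 13. ]
0.016 0.105 rms 0.31 ox,oz mm [1.7 2.8] th [ 0.9  7.1 12.4 15.8 24.3 23.2 23.9]
0.0165 0.1 rms 0.7 ox,oz mm [ 1.8 -1.9] th [-0.6  3.7  7.2  9.2 13.6 13.1 13.4]
0.0165 0.105 rms 0.31 ox,oz mm [-0.7 -0.9] th [ 1.1  7.4 12.9 16.3 25.4 24.2 24.9]
0.017 0.1 rms 0.66 ox,oz mm [-0.5 -5.3] th [-0.6  3.9  7.4  9.5 14.  13.5 13.8]
0.017 0.105 rms 0.32 ox,oz mm [-3.1 -4.5] th [ 1.2  7.6 13.3 16.9 26.6 25.3 26. ]
```

>>> move_arm --pt "-0.001 0 0.012 0 1" --pt "-0.002 0 0.026 0 1" --pt "-0.003 0 0.038 0 1" --pt "-0.004 0 0.047 0 1" --pt "-0.0045 -0.0005 0.05 0 1"

```text
t: 21.28
position: [0.5149, 0.1465, 0.2103]
ee_rot: [-0.386, -3.117, 0.0]
wrist_force: [-0.6, -0.3, -0.5]
width: 0.032
grip_force: 25.0
```

```bash
python3 - <<'E'
from edge import *
s=r.sense(); p=pose(s)[0]; print(p,s['wrist_force'],s['width'],s['t'])
f='w15'; snap('wrist',f); print(np.round(edges(f),1))
print('lens pred',proj(f,[[.5953,.1269,.125]]))
im=np.load(f'pics/{f}.npy').astype(int)
for v in range(236,300,3):
    print(v,''.join(' .:-=+*#%@'[min(9,int(im[v:v+3,u:u+2].mean()/26))] if not im[v:v+3,u:u+2,0].mean()>1.6*im[v:v+3,u:u+2,2].mean()+20 else 'O' for u in range(256,376,2)))
for th in(20,22,24,26,28,30): print(th, bottom(f,p,np.radians(th),ox=-.002,h=.1055)[2].round(1))
E
```

```text
[  0.5149   0.1465   0.2103 165.8788] [-0.6454 -0.2831 -0.4993] 0.032039395263190586 21.275
[290.7 389.7]
lens pred [[318.6183 326.3984]]
236 =================+++++=====++++===++++++++=====+++++++++++++
239 ==========--================+++++=++++++++===========+++++++
242 ========----------------------------------------------=+++++
245 =======================================================+++++
248 ===========++====================================++====+++++
251 ==========*%%#+=================================*%%#+==+++++
254 ==========*%%%+=================================*%%%+==+++++
257 ===========**+==================================+**+===+++++
260 =======================================================+++++
263 =======================================================+++++
266 =======-==============================================++++++
269 -----=--==============================================+**+++
272 --------==============================================++++++
275 --------==============================================++++++
278 --------===============================================+++++
281 --------==============================================++++++
284 ----------==================================================
287 --======:.:=======================================:.:=======
290 -======-..:==============OOOOOOOOOOOOO============:..-======
293 -======:...=========OOOOOOOOOOOOOOOOOOOOO=========:..:======
296 ======-....-======OOOOOOOOOOOOOOOOOOOOOOOOOO=====-....-=====
299 ======-.. .-===OOOOOOOOOOOOOOOOOOOOOOOOOOOOOOO====....-=====
20 [318.1 277.4]
22 [318.1 283. ]
24 [318.1 288.6]
26 [318.1 294.3]
28 [318.1 300. ]
30 [318.1 305.8]
```

>>> move_arm --pt "0 0 0 0 1" --pt "0 0 0 0 1" --pt "0 0 0 0 1" --pt "0 0 0 0 1" --pt "0 0 0 0 1"

```text
t: 21.95
position: [0.515, 0.1466, 0.211]
ee_rot: [0.386, 3.118, 0.0]
wrist_force: [0.2, -0.1, -1.1]
width: 0.0323
grip_force: 25.0
```

>>> move_arm --pt "0 0 0 0 1" --pt "0 0 0 0 1" --pt "0 0 0 0 1" --pt "0 0 0 0 1" --pt "0 0 0 0 1"

```text
t: 22.58
position: [0.515, 0.1465, 0.211]
ee_rot: [0.386, 3.118, 0.0]
wrist_force: [-0.2, -0.8, -0.1]
width: 0.0324
grip_force: 25.0
```

```bash
python3 - <<'E'
from edge import *
snap('wrist','w16'); print(np.round(edges('w16'),1)); s=r.sense(); print(pose(s)[0],s['grip_force'],s['t'])
print(r.hand_in())
E
```

```text
[290.7 389.7]
[  0.515    0.1466   0.211  165.8767] 24.985305260061068 22.625
the job is handed in; nothing more can be done
None
```

I pressed green, yellow and blue in order, then handed the job in at 22.6 s with the orange-capped tube held still before the lens; no verdict came back, and the tube's tilt was only estimated from the wrist camera (about 25–30° against the lens's 30°, limit ±10°).

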